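Lock the drive-box cover with the slotted cam key

TASK

Take the orange slotted key out of its wooden stand, fit its blade well into the slot of the cam lock on the lathe's drive box and turn the lock gently clockwise, a quarter turn, until it seats at its stop and the cover is drawn down tight. Then put the key back upright into its slot in the stand, fully home, and let go. Use only the key on the cover and lock, never force it, and leave the other things on the bench alone.

Things in the scene. Friction and masses are not known exactly. Their poses are not given: they have to be found in the camera images.
- key: The loose key, upright in the stand at the start, about 0.15 kg. Origin at the middle of the blade's lower edge, z up along the handle. Steel blade 20 mm along x, 3.5 mm thick along y, 14 mm high; above it a round collar of 26 mm diameter (14 to 20 mm up), then the orange flat-sided handle, 32 mm along x, 22 mm along y, from 20 to 76 mm up.
- key_grip (a point): Point on the key's axis in the middle of the handle, 50 mm above the blade's lower edge; its axes are the key's. Grip the handle across y (22 mm, the two large flats).
- stand: Fixed wooden block 70 x 100 x 40 mm (x, y, z), origin at the centre of its underside. In the centre of its top the key's slot, 26 mm along x by 9 mm along y, 20 mm deep. A key that is home rests on its collar, blade's edge 14 mm below the top, blade along the stand's x (either way round).
- stand_slot (a point): Centre of the mouth of the key's slot, level with the top of the stand; axes as the stand.
- drive_box: Fixed grey metal box 120 x 160 x 52 mm (x, y, z), origin at the centre of its underside; its front with a green pilot lamp faces its -x. It carries the cover and the cam lock.
- cover: Blue cover, 122 x 162 x 9 mm, on a springy gasket, 3 mm above the box's rim while unlocked; turning the lock draws it and the lock down 3 mm. Origin at the centre of its underside. In the middle of its top the steel cam lock: round head of 38 mm diameter, 11 mm high, with a straight slot right across, 6 mm wide, 7 mm deep. Forces between key and lock over 35 N count as forcing.
- cover_top (a point): A point on the cover's upper face: 64 mm above the bench when unlocked, 61 mm when the cover is fully down on the rim.
- lock (a point): Centre of the lock's seat, at the height of the head's top; axes those of the box. The head floats in the seat: its centre stands 4 to 6.5 mm off this point across the slot, to a side not told, and up to 4 mm off along the slot, held by friction of about 3.5 N: feel or look for it. The head is also sprung: it sinks 2.5 mm straight down, from 2 N at first touch to 7 N, and then is hard.
- cam (a joint): Turn of the lock, rad: 0 unlocked, slot along the box's x; grows clockwise seen from above to pi/2 at the stop, seated, slot along the box's y. Starts at 0 to 0.15. Turning takes about 0.08 N m; friction holds it where it is left. The head drives it through a springy shank (1.8 N m/rad) and the blade has play, so the key must turn about 0.2 rad farther. 0.15 N m at the stop is firm.
- scraper_card_mid (a point): Bystander: middle of a brown paper-wrapped sanding block lying flat, 47 x 85 x 24 mm.
- bottle_stopper_mid (a point): Bystander: middle of a dark turned wooden bottle stopper, 39 mm across, 80 mm high.
- drive_centre_mid (a point): Bystander: middle of a grey steel drive centre standing upright, 25 mm across, 66 mm high.
Not all that is in view belongs to the job. What is shaped like the key but blue is not meant.

How it is judged:
On the way, in this order (a step that is already met when the one before it is completed fails the run):
1. the key is lifted out of the stand (blade's edge over 50 mm above the bench) (height (world z) of key above 0.05 m), for 0.1 s.
2. before the lock is turned past 0.6 rad, the key's blade is in the slot (edge at least 4 mm below the level of the head's unpressed top) (value of joint cam below 0.6 rad and horizontal distance between key and lock below 0.015 m and z of key in the frame of lock below -0.004 m), for 0.1 s.
3. with the key's blade in the slot (edge at least 4 mm below the level of the head's unpressed top), the lock is turned to within 0.08 rad of its stop (value of joint cam above 1.49 rad and horizontal distance between key and lock below 0.015 m and z of key in the frame of lock below -0.004 m), for 0.1 s.
At the end, for the whole second after the job is handed in: The lock is within 0.08 rad of its stop (cam over 1.49 rad) and the cover is down within 0.5 mm of the rim; the key stands at rest and upright (within 0.1 rad) in its slot of the stand, blade's edge at least 11.5 mm below the stand's top, within 8 mm of the slot's centre (value of joint cam above 1.49 rad and z of cover_top in the frame of drive_box below 0.0615 m and horizontal distance between key and stand_slot below 0.008 m and z of key in the frame of stand_slot below -0.0115 m and angle between key's own z axis and vertical below 0.1 rad and angle between the x axis of key and the x axis of stand, either way round below 0.4 rad and linear speed of key below 0.02 m/s); the robot touches nothing.
It fails at once if the key is forced: more than 35 N between key and cover or lock (contact force between key and cover above 35 N).
It fails at once if the fingers push on the cover or lock (contact force between the fingers and cover above 2 N).
It fails at once if the sanding block is moved over 25 mm (distance of scraper_card_mid from where it was at the start of the episode above 0.025 m).
It fails at once if the bottle stopper is moved over 25 mm (distance of bottle_stopper_mid from where it was at the start of the episode above 0.025 m).
It fails at once if the drive centre is moved over 25 mm (distance of drive_centre_mid from where it was at the start of the episode above 0.025 m).
It also fails if it takes over 70 s, if anything falls off the work surface, if the arm or the gripper's body presses on something with over 40 N, if the wrist force passes 120 N, or if a joint passes its speed limit or range.

ROBOT

A 6-joint arm with a two-finger parallel gripper is mounted at the origin on a cart in front of the work surface, level with it; the furniture and walls round the work are solid. World frame = base frame: x ahead of the robot, y to its left, z up, the work surface at z = 0. Lengths are in m, angles in rad, forces in N, time in s.
With the tool pointing down it reaches from about 0.275 to 0.725 m from the base axis. Payload 15.9 kg.
Tool frame: the origin (TCP) lies midway between the tips of the shut fingers; the grasp point (between the pads) lies behind it (bot.grasp_offset is the z of the grasp point in the tool frame, in m); z points along the fingers, y is the direction in which the jaws open and shut (so a half turn about z gives the same grasp; the last joint's range is limited). The gripper opens to 85 mm and grips with 20 to 120 N. Pads are 22 mm wide; open, the fingers measure 114 mm over their backs; the gripper's body (76 mm by 85 mm) begins 54 mm behind the grasp point. The pads swing forward as they close: fully open they stand 13 mm farther back than shut.
Start: joints at [-1.31, 0.213, -0.034, 1.323, 0, 1.571], TCP at [0.129, -0.483, 0.199] pointing down, gripper open.
Joint ranges: [-2.98, 2.98], [-0.74, 1.72], [-1.14, 1.35], [-2.1, 2.04], [-1.57, 1.44], [-3.14, 3.14]. Speed limits (rad/s): [1.89, 1.89, 2.39, 2.57, 3.14, 3.14].

INTERFACE

Orientations are given as a unit quaternion [w, x, y, z].
In Python, from station import bot gives the robot as it stands.
- The arm moves only by the tool apply_moves, never from a script. Its argument "increments" is a list of rows, each a list of 3 entries, a list of its own where there are three numbers: the finger opening in mm, from 0 to 85.4, then the shift along the tool's x, y, z in mm, then the turn, a rotation vector about the tool's x, y, z in rad. A call has 1 to 5 rows; each row is the pose to reach, as a shift and turn from the pose measured when the call began, along the tool's axes at that moment; what a row does not reach only later rows make up. A row lasts 1/10 s, in which the tool goes at most 50 mm and 8.59 degrees, less where a joint would pass 70% of its speed; a pose out of reach is approached as far as the arm can. A call with a gripper value outside its range is refused whole. The fingers move at their own pace and stop on an object; "force" is the grip in N (left out, the last holds). Time passes only in rows, so rows that repeat a pose let the fingers close. It gives the time, the measured TCP pose, the force and the opening at its end, in the units of the state.
- bot.get_obs(): the state, without advancing time (a new reading comes with each control period).
- bot.snapshot(name): name is "scene" or "top" or "wrist"; returns the picture (420x560x3 uint8, blue, green, red); there is no depth.
- bot.camera_info(name): a dict with "camera_matrix" (3x3 intrinsics, pixels), "rvec" (rotation vector, rad) and "tvec" (3), from world to camera coordinates, as OpenCV has them. Camera axes: x right, y down, z forward; pixel columns grow to the right and rows downward; lengths in m; the calibration is good to about 2 mm. A picture is of the moment at which its call begins: read the wrist's pose just before it. camera_info takes no time and is no camera call; for the wrist camera it gives the pose at the moment of the call.
- bot.close_job(): hands the job in, once; it reports no verdict.
Trained networks look in the newest picture that a camera, given by its name, has taken for a name from the list of things; names that differ only in an ending like _2 or _b are one class to them, and where a whole thing is asked for, a point or a joint stands for the part that bears it (a point fixed in the world has none). Each returns a list of dicts, best first, with "conf" (0 to 1); they miss things now and then, are a little off and sometimes report something else, mostly with a low value. They report only what shows in the picture. A call takes as long as a camera call. They do not tell look-alikes from the thing itself.
- bot.search_frame(target, camera): "centre" ([column, row] in pixels, amid what is visible of it).
- bot.landmark_of(target, camera): "centre" ([column, row] in pixels: a listed point, or the origin of a listed thing).
The state is a dict: "t": time; "q": joint angles; "qd": joint speeds; "effort": joint torques, N m; "position": TCP position; "orientation": TCP orientation; "wrist_force": force on the tool from outside, world axes, zero at the start; "torque": the same for the moment, N m; "grip_width": finger opening in m.
Only numpy, scipy, OpenCV 4.12 (cv2) and the standard library are available. Lean on these libraries where they do the work, as an engineer would, in place of code of your own. Each camera call takes 0.05 s, during which the arm holds its last target.

## Working session

There is one attempt and no reset: what is moved stays moved. The work goes in short steps, Python scripts to look and compute and a tool call to move; the robot and the scene stay as the last step left them, time stands still between calls to the robot, and variables do not carry over. Pictures are saved under pics/ and viewed, and the job is handed in when it is done.

Besides the shell and the picture viewer there is one more tool, called as name([rows], argument=value, ...), one row to a line, values as JSON. apply_moves: Moves the arm, as the interface text tells. Its arguments: {"type":"object","properties":{"increments":{"type":"array"},"force":{"type":"number"}},"required":["increments"]}

```bash
mkdir -p pics; ls
cat > h.py <<'E'
import numpy as np, cv2
from scipy.spatial.transform import Rotation as R
from station import bot
def cam(n):
    c=bot.camera_info(n); K=np.array(c["camera_matrix"]); r=np.array(c["rvec"]).ravel(); t=np.array(c["tvec"]).ravel()
    return K,r,t
def px2w(n,px,z,c=None):
    K,r,t=c or cam(n); M=cv2.Rodrigues(r)[0]
    d=M.T@np.linalg.inv(K)@np.array([px[0],px[1],1.]); o=-M.T@t
    return o+d*(z-o[2])/d[2]
def w2px(n,p,c=None):
    K,r,t=c or cam(n); return cv2.projectPoints(np.array(p,float).reshape(-1,3),r,t,K,None)[0].reshape(-1,2)
def st():
    o=bot.get_obs(); q=np.array(o["orientation"]); Rm=R.from_quat(q[[1,2,3,0]]).as_matrix()
    return o,np.array(o["position"]),Rm
E
python3 - <<'E'
from h import *
np.set_printoptions(precision=4,suppress=True)
print(bot.get_obs(), bot.grasp_offset)
for n in ["scene","top","wrist"]:
    cv2.imwrite(f"pics/{n}0.png",bot.snapshot(n))
    print(n,cam(n))
    for t in ["key","key_grip","stand","stand_slot","drive_box","cover","lock","scraper_card_mid","bottle_stopper_mid","drive_centre_mid"]:
        print(t,[(np.round(d["centre"],1).tolist(),round(d["conf"],2)) for d in bot.landmark_of(t,n)][:3])
E
```

```text
pics
{'t': 0.0, 'q': array([-1.31  ,  0.2134, -0.0351,  1.3235, -0.    ,  1.5708]), 'qd': array([-0.0005,  0.0008,  0.0007,  0.002 ,  0.0015,  0.0023]), 'effort': array([ -0.0016, -68.6148,  48.7127,   0.0174,  -0.0002,  -0.    ]), 'position': array([ 0.1288, -0.4827,  0.1982]), 'orientation': array([-0.0006,  0.9915,  0.13  , -0.0001]), 'wrist_force': array([-0.5046, -0.4067, -0.6529]), 'torque': array([-0.0009, -0.0123,  0.0223]), 'grip_width': 0.08519238869470701} -0.0187
scene (array([[507.3502,   0.    , 279.9025],
       [  0.    , 507.3502, 213.6305],
       [  0.    ,   0.    ,   1.    ]]), array([ 1.5359, -2.1216,  0.7781]), array([0.119 , 0.4444, 0.9937]))
key [([175.3, 248.2], 0.82), ([172.5, 284.6], 0.55)]
key_grip [([172.3, 237.3], 0.74), ([168.6, 275.7], 0.56)]
stand [([178.0, 255.6], 0.86)]
stand_slot [([177.4, 246.7], 0.78), ([176.8, 250.4], 0.55)]
drive_box []
cover []
lock []
scraper_card_mid [([258.7, 207.1], 0.31), ([169.2, 236.0], 0.16)]
bottle_stopper_mid [([421.6, 220.2], 0.56)]
drive_centre_mid []
top (array([[379.5324,   0.    , 274.3211],
       [  0.    , 3
[... 237 characters left out ...]
0.49)]
stand [([176.6, 210.9], 0.94)]
stand_slot [([175.2, 211.4], 0.83)]
drive_box [([323.2, 204.8], 0.62)]
cover [([328.5, 202.6], 0.64)]
lock [([323.1, 203.2], 0.85)]
scraper_card_mid [([259.5, 239.7], 0.97)]
bottle_stopper_mid [([396.8, 247.1], 0.6), ([311.2, 185.4], 0.46)]
drive_centre_mid [([256.7, 184.9], 0.66), ([321.6, 201.2], 0.31), ([174.3, 211.6], 0.23)]
wrist (array([[310.0058,   0.    , 282.6898],
       [  0.    , 310.0058, 209.746 ],
       [  0.    ,   0.    ,   1.    ]]), array([-2.3133,  1.7764,  0.2422]), array([-0.5002, -0.0353,  0.3772]))
key []
key_grip []
stand []
stand_slot []
drive_box []
cover []
lock []
scraper_card_mid []
bottle_stopper_mid []
drive_centre_mid []
```

View pics/scene0.png

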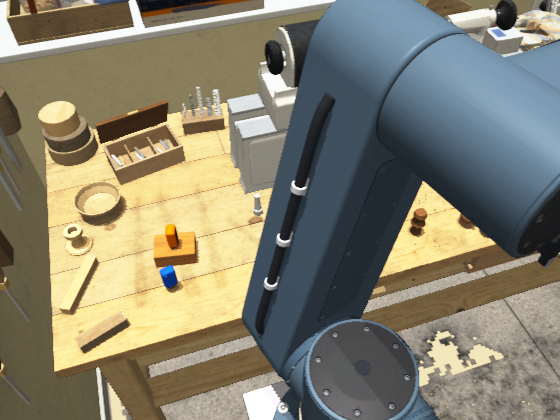

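View pics/top0.png

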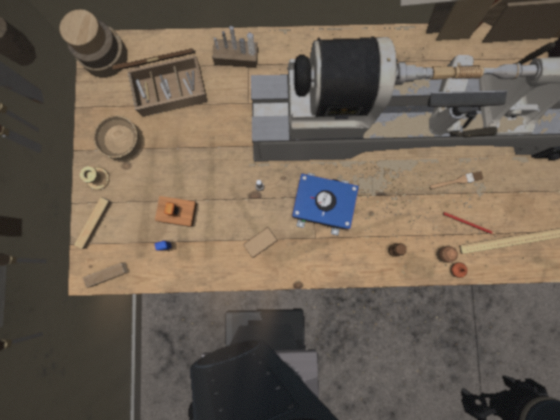

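Run:
```python
from h import *
np.set_printoptions(precision=4,suppress=True)
im=cv2.imread("pics/top0.png")
a=cv2.resize(im[170:290,130:250],(600,600),interpolation=cv2.INTER_CUBIC); cv2.imwrite("pics/crop_stand.png",a)
a=cv2.resize(im[130:280,240:440],(800,600),interpolation=cv2.INTER_CUBIC); cv2.imwrite("pics/crop_box.png",a)
for nm,p,z in [("stand",(175.2,211.4),.04),("keygrip",(172.4,207.1),.076),("blue",(164.3,244.2),.05),("lock",(323.1,203.2),.075),("drivec",(256.7,184.9),.033),("block",(259.5,239.7),.012),("bottle",(396.8,247.1),.04)]:
    print(nm,px2w("top",p,z))
```

```text
stand [0.5433 0.219  0.04  ]
keygrip [0.5505 0.2174 0.076 ]
blue [0.4534 0.2457 0.05  ]
lock [ 0.5503 -0.1855  0.075 ]
drivec [ 0.6128 -0.0072  0.033 ]
block [ 0.4601 -0.0108  0.012 ]
bottle [ 0.4283 -0.3871  0.04  ]
```

View pics/crop_stand.png

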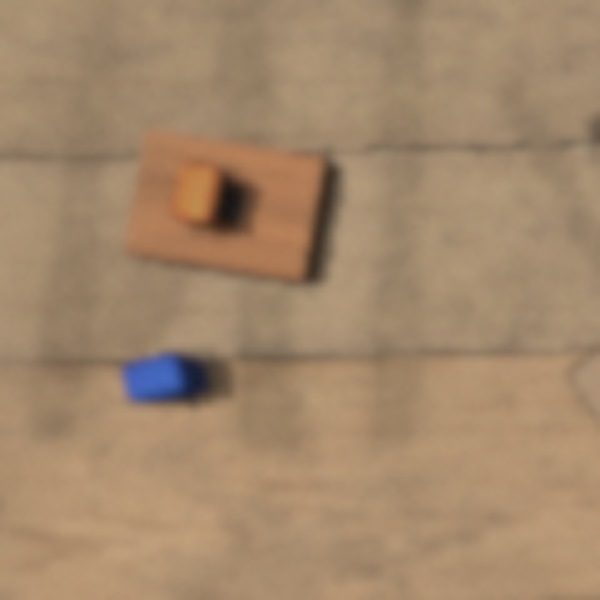

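View pics/crop_box.png

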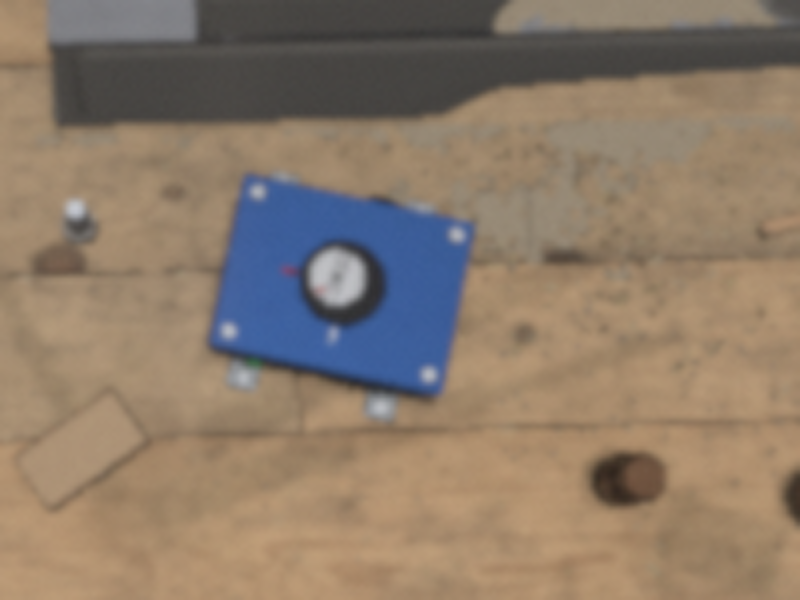

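The orange key stands in the wooden stand at top px ~(171,209). The blue look-alike is at ~(162,245), outside the stand, so it is not the one meant. The cover and lock are at ~(324,201), with the green lamp on the box's lower side in the image. That makes box +x point up in the image (world +x).

Run:
```python
from h import *
np.set_printoptions(precision=4,suppress=True)
B=np.array([(248,176),(474,222),(440,396),(210,347)])/4+[240,130]
S=np.array([(148,132),(330,156),(305,280),(128,248)])/5+[130,170]
for P,z in[(B,.064),(S,.04)]:
    w=np.array([px2w("top",p,z)[:2] for p in P]); print(w,w.mean(0))
    TL,TR,BR,BL=w
    print("len",np.linalg.norm(TL-TR),np.linalg.norm(BL-BR),np.linalg.norm(TL-BL),np.linalg.norm(TR-BR))
    x=TL+TR-BL-BR; y=TL+BL-TR-BR
    print("yaw x",np.arctan2(x[1],x[0]),"yaw y",np.arctan2(-y[0],y[1]))
o,p,Rm=st(); K,r,t=cam("wrist"); M=cv2.Rodrigues(r)[0]; C=-M.T@t
print("cam in tool",Rm.T@(C-p)); print("cam axes in tool (cols)",Rm.T@M.T)
```

```text
[[ 0.6339 -0.1328]
 [ 0.5979 -0.2857]
 [ 0.4799 -0.2564]
 [ 0.5172 -0.1029]] [ 0.5572 -0.1944]
len 0.15705194904968722 0.15797521967906086 0.12046361280637238 0.12156524847283852
yaw x -0.2467833070067437 yaw y -0.23485950926770902
[[0.5863 0.2623]
 [0.5702 0.1616]
 [0.5017 0.1756]
 [0.522  0.2728]] [0.545  0.2181]
len 0.10201073650789541 0.09935356894490766 0.06519670090845982 0.06991606073581975
yaw x -0.18235290972550916 yaw y -0.18226589017151204
cam in tool [ 0.0672  0.0002 -0.1742]
cam axes in tool (cols) [[ 0.0003 -0.9635 -0.2678]
 [ 1.      0.0002  0.0002]
 [-0.0001 -0.2678  0.9635]]
```

View pics/wrist0.png

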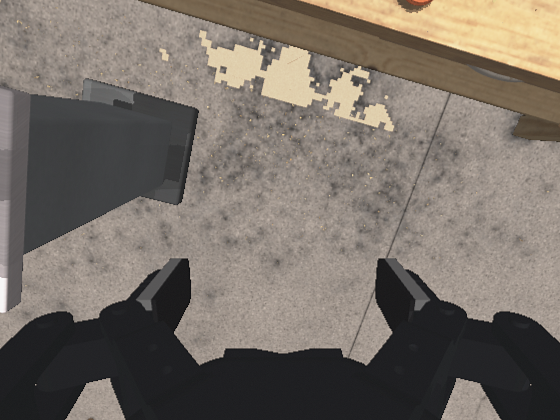

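```bash
cat >> h.py <<'E'
def goto(x,y,z,yaw):
    """target with tool straight down, tool x at yaw"""
    o,p,Rm=st(); T=np.column_stack([[np.cos(yaw),np.sin(yaw),0],[np.sin(yaw),-np.cos(yaw),0],[0,0,-1]])
    d=Rm.T@(np.array([x,y,z])-p)*1000; rv=R.from_matrix(Rm.T@T).as_rotvec()
    print("t",round(o["t"],2),"pos",p.round(4),"yaw",round(float(np.arctan2(Rm[1,0],Rm[0,0])),4),"F",np.round(o["wrist_force"],1),"M",np.round(o["torque"],3),"w",round(o["grip_width"]*1000,1))
    print("shift mm",d.round(1),"rot",rv.round(4)); return d,rv
E
python3 -c "
from h import *
goto(.55,-.19,.2,-.24)"
```

```text
t 1.65 pos [ 0.1289 -0.483   0.1987] yaw 0.2608 F [0.  0.8 0.2] M [ 0.055 -0.013 -0.035] w 85.5
shift mm [ 482.4 -174.6   -1.3] rot [-1.000e-04  0.000e+00  5.008e-01]
```

apply_moves([
  [85, [47, -17, 0], [0, 0, 0.1]],
  [85, [94, -34, 0], [0, 0, 0.2]],
  [85, [141, -51, 0], [0, 0, 0.3]],
  [85, [188, -68, 0], [0, 0, 0.4]],
  [85, [235, -85, 0], [0, 0, 0.5]],
])

```text
t: 2.15
position: [0.3354, -0.339, 0.1989]
orientation: [0.0, 0.993, -0.121, 0.0]
wrist_force: [0.0, -1.4, 0.2]
grip_width: 0.0848
```

```bash
python3 -c "
from h import *
goto(.55,-.19,.2,-.24)"
```

```text
t 2.15 pos [ 0.3354 -0.339   0.1989] yaw -0.2436 F [ 0.  -1.4  0.2] M [-0.079 -0.055 -0.033] w 84.8
shift mm [ 172.3 -196.3   -1.1] rot [ 0.0003 -0.0004 -0.0036]
```

apply_moves([
  [85, [33, -37, 0], [0, 0, 0]],
  [85, [66, -74, 0], [0, 0, 0]],
  [85, [99, -111, 0], [0, 0, 0]],
  [85, [132, -149, 0], [0, 0, 0]],
  [85, [165, -187, 0], [0, 0, 0]],
])

```text
t: 2.65
position: [0.5411, -0.1964, 0.199]
orientation: [0.0, 0.993, -0.121, 0.0]
wrist_force: [-0.4, -0.9, -0.5]
grip_width: 0.0851
```

apply_moves([
  [85, [8, -11, 0], [0, 0, 0]],
  [85, [8, -11, 0], [0, 0, 0]],
])

```text
t: 2.85
position: [0.5528, -0.186, 0.1983]
orientation: [0.0, 0.993, -0.12, -0.0]
wrist_force: [0.1, -0.3, 0.1]
grip_width: 0.0852
```

Run:
```python
from h import *
goto(.55,-.19,.2,-.24)
c=cam("wrist")
im=bot.snapshot("wrist"); cv2.imwrite("pics/w1.png",im)
for t in ["lock","cover","drive_box"]:
    l=bot.landmark_of(t,"wrist"); print(t,[(np.round(d["centre"],1),round(d["conf"],2),px2w("wrist",d["centre"],.075 if t=="lock" else .055,c).round(4)) for d in l][:2])
```

```text
t 2.85 pos [ 0.5528 -0.186   0.1983] yaw -0.2405 F [ 0.1 -0.3  0.1] M [ 0.006  0.026 -0.016] w 85.2
shift mm [-1.8  4.5 -1.7] rot [ 0.0002 -0.     -0.0005]
lock [(array([235.1, 146.1]), 0.66, array([ 0.6089, -0.1542,  0.075 ])), (array([284.7, 186.2]), 0.64, array([ 0.5605, -0.1905,  0.075 ]))]
cover [(array([287.5, 183.3]), 0.61, array([ 0.5589, -0.1932,  0.055 ]))]
drive_box [(array([288.2, 176.1]), 0.86, array([ 0.5661, -0.1957,  0.055 ]))]
```

View pics/w1.png

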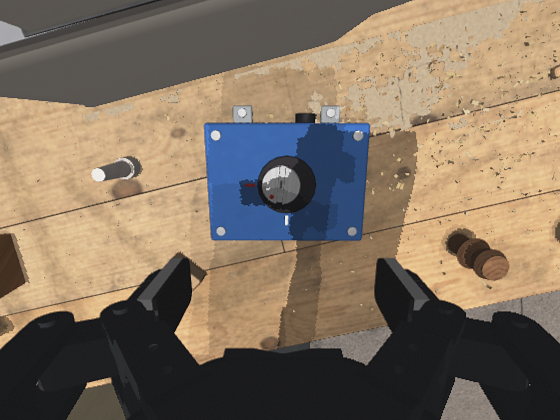

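The cover spans (205,124)–(370,124) at the top and (211,240)–(362,240) at the bottom. The black seat ring is at ~(287,184), with the steel head inside it, off to the left at ~(281,184).

Run:
```python
import cv2
im=cv2.imread("pics/w1.png")
cv2.imwrite("pics/w1c.png",cv2.resize(im[145:230,230:340],(770,595),interpolation=cv2.INTER_CUBIC))
```

```text
(no output)
```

View pics/w1c.png

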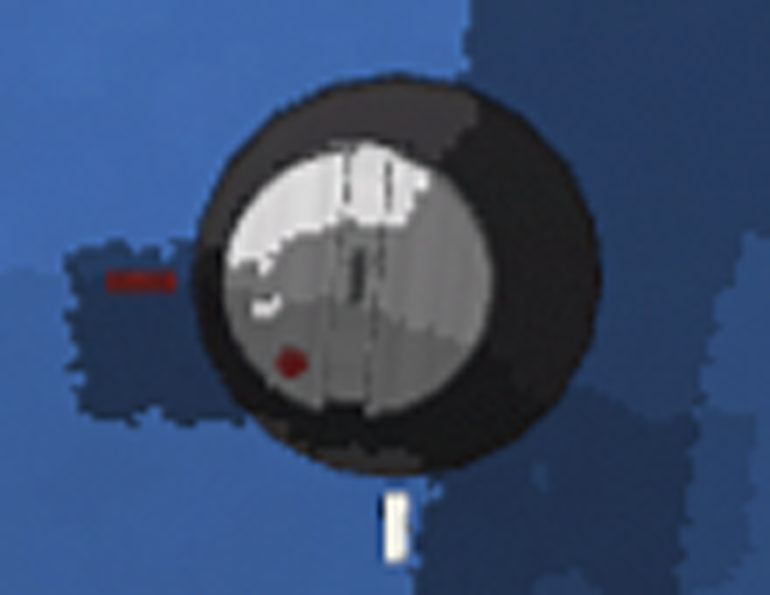

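Run:
```python
from h import *
np.set_printoptions(precision=4,suppress=True)
c=cam("wrist")
f=lambda x,y:(230+x/7,145+y/7)
for n,p in [("head",f(358,280)),("slotTop",f(368,165)),("slotBot",f(346,402)),("headL",f(224,280)),("headR",f(492,280)),("headU",f(358,143)),("headD",f(358,415)),("ring",f(398,273))]:
    print(n,px2w("wrist",p,.075,c)[:2])
a=px2w("wrist",f(368,165),.075,c)-px2w("wrist",f(346,402),.075,c);print("slot yaw",np.arctan2(a[1],a[0]))
P=[(205,124),(370,124),(362,240),(211,240)]
w=np.array([px2w("wrist",p,.064,c)[:2] for p in P]);TL,TR,BR,BL=w
x=TL+TR-BL-BR; y=TL+BL-TR-BR
print(w.mean(0),"yaw x",np.arctan2(x[1],x[0]),"yaw y",np.arctan2(-y[0],y[1]),"len",np.linalg.norm(TL-TR),np.linalg.norm(BL-BR),np.linalg.norm(TL-BL))
P=[(358,135),(352,231),(221,231),(215.5,135)]
w=np.array([px2w("wrist",p,.064,c)[:2] for p in P]);print(w.mean(0))
goto(.545,.218,.2,-.182)
```

```text
head [ 0.5603 -0.19  ]
slotTop [ 0.5755 -0.1953]
slotBot [ 0.5436 -0.1841]
headL [ 0.5648 -0.1719]
headR [ 0.5557 -0.2082]
headU [ 0.5788 -0.1947]
headD [ 0.5414 -0.1853]
ring [ 0.5599 -0.1957]
slot yaw -0.33688389506052696
[ 0.5568 -0.1953] yaw x -0.2490944292459274 yaw y -0.24449260412686363 len 0.15873360122734836 0.1607412826186759 0.11899225205828375
[ 0.5569 -0.1949]
t 3.05 pos [ 0.5507 -0.1886  0.1992] yaw -0.2446 F [-0.  -0.1 -0.6] M [ 0.026  0.015 -0.027] w 85.1
shift mm [-104.  -393.1   -1.1] rot [ 0.0006 -0.0008 -0.0626]
```

apply_moves([
  [85, [-12, -46, 0], [0, 0, 0]],
  [85, [-24, -92, 0], [0, 0, 0]],
  [85, [-36, -138, 0], [0, 0, -0.02]],
  [85, [-48, -184, 0], [0, 0, -0.04]],
  [85, [-60, -230, 0], [0, 0, -0.06]],
])

```text
t: 3.55
position: [0.5388, -0.0591, 0.1994]
orientation: [-0.015, 0.998, -0.064, 0.001]
wrist_force: [-0.9, -0.1, -0.2]
grip_width: 0.0849
```

```bash
python3 -c "
from h import *
goto(.545,.218,.2,-.182)"
```

```text
t 3.55 pos [ 0.5388 -0.0591  0.1994] yaw -0.1275 F [-0.9 -0.1 -0.2] M [-0.025 -0.001 -0.021] w 84.9
shift mm [ -29.1 -275.6    7.7] rot [-0.0303  0.0005  0.0545]
```

apply_moves([
  [85, [-4, -35, 1], [-0.006, 0, 0.01]],
  [85, [-8, -70, 2], [-0.012, 0, 0.02]],
  [85, [-12, -105, 3], [-0.018, 0, 0.03]],
  [85, [-16, -140, 4], [-0.024, 0, 0.04]],
  [85, [-20, -175, 5], [-0.03, 0, 0.054]],
])

```text
t: 4.05
position: [0.5301, -0.0351, 0.1997]
orientation: [-0.024, 0.999, -0.048, -0.0]
wrist_force: [0.3, -0.3, -0.3]
grip_width: 0.085
```

```bash
python3 -c "
from h import *
goto(.545,.218,.2,-.182)"
```

```text
t 4.05 pos [ 0.5301 -0.0351  0.1997] yaw -0.0964 F [ 0.3 -0.3 -0.3] M [-0.051 -0.009  0.02 ] w 85.0
shift mm [  -9.5 -253.1   11.8] rot [-0.0477  0.0047  0.0855]
```

```bash
python3 -c "
from h import *
o=bot.get_obs();print(o['q'].round(3),o['qd'].round(3),o['effort'].round(1),o['torque'])"
```

```text
[-0.097  0.28   0.054  1.348  0.048  3.141] [-0.1   -0.045 -0.057 -0.008 -0.031  0.001] [  2.4 -74.2  49.2   0.1   0.4  -0. ] [-0.05107902 -0.0088034   0.01971503]
```

q6 reached its limit. I'll take the half-turned grasp instead (tool yaw ≈ 2.96), which puts q6 mid-range for all the work.

apply_moves([
  [85, [-2, -45, 2], [0, 0, -0.15]],
  [85, [-4, -90, 5], [0, 0, -0.3]],
  [85, [-6, -135, 7], [0, 0, -0.45]],
  [85, [-8, -180, 9], [0, 0, -0.6]],
  [85, [-10, -225, 11], [0, 0, -0.74]],
])

```text
t: 4.55
position: [0.5419, 0.1909, 0.1995]
orientation: [-0.022, 0.948, 0.318, 0.009]
wrist_force: [1.4, -0.7, 0.7]
grip_width: 0.0849
```

```bash
python3 -c "
from h import *
goto(.545,.218,.2,2.96)"
```

```text
t 4.55 pos [0.5419 0.1909 0.1995] yaw 0.6475 F [ 1.4 -0.7  0.7] M [-0.076 -0.007  0.016] w 84.9
shift mm [ 18.8 -19.7   0.8] rot [ 0.0167 -0.0576 -2.3114]
```

```bash
python3 -c "
from h import *
goto(.545,.218,.2,1.39)"
```

```text
t 4.55 pos [0.5419 0.1909 0.1995] yaw 0.6475 F [ 1.4 -0.7  0.7] M [-0.076 -0.007  0.016] w 84.9
shift mm [ 18.8 -19.7   0.8] rot [-0.0234 -0.0426 -0.7418]
```

apply_moves([
  [85, [4, -4, 0], [-0.005, -0.008, -0.148]],
  [85, [8, -8, 0], [-0.01, -0.016, -0.296]],
  [85, [12, -12, 0], [-0.015, -0.025, -0.445]],
  [85, [16, -16, 1], [-0.02, -0.034, -0.594]],
  [85, [19, -20, 1], [-0.023, -0.043, -0.742]],
])

```text
t: 5.05
position: [0.5454, 0.2177, 0.1996]
orientation: [0.0, 0.766, 0.642, -0.001]
wrist_force: [-0.2, -0.3, 0.3]
grip_width: 0.085
```

apply_moves([
  [85, [0, 0, 0], [0, 0, -0.148]],
  [85, [0, 0, 0], [0, 0, -0.296]],
  [85, [0, 0, 0], [0, 0, -0.445]],
  [85, [0, 0, 0], [0, 0, -0.594]],
  [85, [0, 0, 0], [0, 0, -0.742]],
])

```text
t: 5.55
position: [0.5457, 0.2167, 0.1995]
orientation: [0.0, 0.479, 0.878, -0.001]
wrist_force: [-0.5, -0.1, -0.1]
grip_width: 0.0852
```

```bash
python3 -c "
from h import *
goto(.545,.218,.2,2.96)"
```

```text
t 5.55 pos [0.5457 0.2167 0.1995] yaw 2.1416 F [-0.5 -0.1 -0.1] M [0.011 0.024 0.037] w 85.2
shift mm [ 1.5  0.1 -0.5] rot [-1.600e-03  4.000e-04 -8.184e-01]
```

apply_moves([
  [85, [0, 0, 0], [0, 0, -0.148]],
  [85, [0, 0, 0], [0, 0, -0.296]],
  [85, [0, 0, 0], [0, 0, -0.445]],
  [85, [0, 0, 0], [0, 0, -0.594]],
  [85, [1, 0, 0], [0, 0, -0.742]],
])

```text
t: 6.05
position: [0.5455, 0.2165, 0.1994]
orientation: [-0.0, 0.126, 0.992, -0.001]
wrist_force: [0.0, -0.5, -0.7]
grip_width: 0.0849
```

apply_moves([
  [85, [0, 0, 0], [0, 0, -0.05]],
  [85, [0, 0, 0], [0, 0, -0.05]],
])

```text
t: 6.25
position: [0.5459, 0.2156, 0.1993]
orientation: [-0.0, 0.102, 0.995, -0.001]
wrist_force: [0.2, 0.2, -0.3]
grip_width: 0.0852
```

Run:
```python
from h import *
goto(.545,.218,.2,2.96)
c=cam("wrist")
im=bot.snapshot("wrist"); cv2.imwrite("pics/w2.png",im)
for t,z in [("key",.026),("key_grip",.076),("stand_slot",.04),("stand",.0)]:
    l=bot.landmark_of(t,"wrist"); print(t,[(np.round(d["centre"],1),round(d["conf"],2),px2w("wrist",d["centre"],z,c).round(4)) for d in l][:2])
```

```text
t 6.25 pos [0.5459 0.2156 0.1993] yaw 2.9375 F [ 0.2  0.2 -0.3] M [-0.028  0.057  0.016] w 85.2
shift mm [ 1.3  2.2 -0.7] rot [-0.0025 -0.0001 -0.0225]
key [(array([287.1, 182.9]), 0.66, array([0.5433, 0.2203, 0.026 ])), (array([297. ,  91.7]), 0.61, array([0.4501, 0.2498, 0.026 ]))]
key_grip [(array([299.3,  88.3]), 0.88, array([0.4519, 0.2494, 0.076 ])), (array([287.8, 191.5]), 0.86, array([0.5426, 0.2206, 0.076 ]))]
stand_slot [(array([293.1, 186. ]), 0.89, array([0.5454, 0.2264, 0.04  ]))]
stand [(array([290. , 179.8]), 0.75, array([0.5451, 0.2238, 0.    ]))]
```

View pics/w2.png

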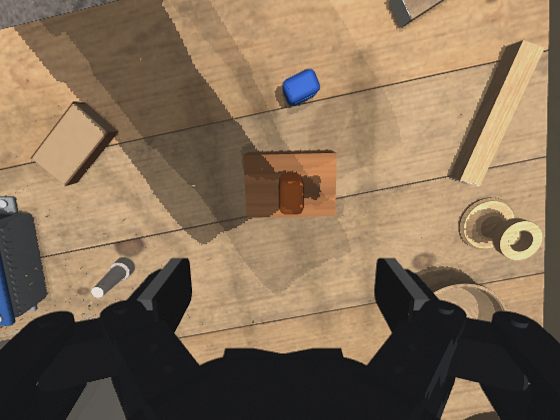

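The orange key stands in the stand at (291,193). The blue look-alike stands free at (301,88). I'll confirm with an enlarged crop.

Run:
```python
import cv2
im=cv2.imread("pics/w2.png")
cv2.imwrite("pics/w2c.png",cv2.resize(im[145:225,235:345],(770,560),interpolation=cv2.INTER_CUBIC))
```

```text
(no output)
```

View pics/w2c.png

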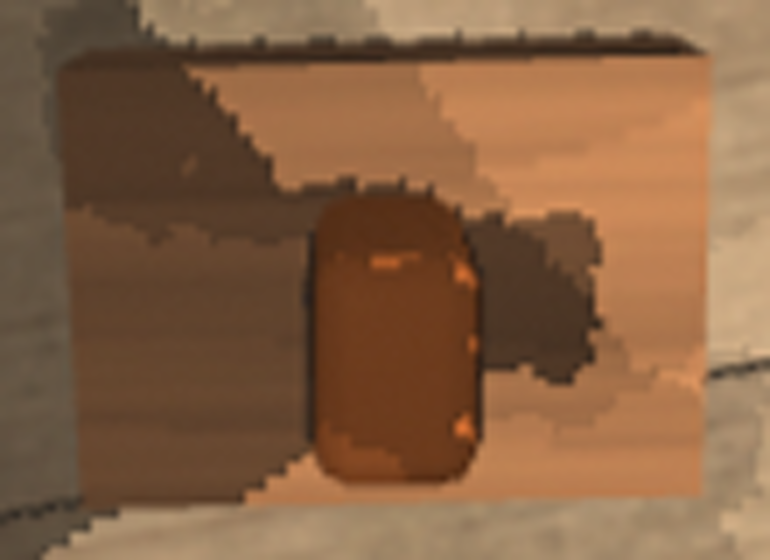

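Run:
```python
from h import *
np.set_printoptions(precision=4,suppress=True)
c=cam("wrist"); f=lambda x,y:(235+x/7,145+y/7)
w=np.array([px2w("wrist",f(*p),.04,c)[:2] for p in [(62,65),(710,58),(703,496),(80,503)]]);TL,TR,BR,BL=w
print(w.mean(0),"len",np.linalg.norm(TL-TR),np.linalg.norm(BL-BR),np.linalg.norm(TL-BL))
y=TR+BR-TL-BL; x=BL+BR-TL-TR
print("yaw y",np.arctan2(-y[0],y[1]),"yaw x",np.arctan2(x[1],x[0]))
for p in [(315,370),(480,370),(398,258),(398,483)]: print(p,px2w("wrist",f(*p),.102,c)[:2])
# predicted key outline given stand centre
s=w.mean(0); yaw=-.19
for yaw in (-.19,):
  ax=np.array([np.cos(yaw),np.sin(yaw)]);ay=np.array([-ax[1],ax[0]])
  for z in(.046,.102):
    P=[[*(s+sx*.016*ax+sy*.011*ay),z] for sx,sy in((1,1),(1,-1),(-1,-1),(-1,1))]
    print(z,((w2px("wrist",P,c)-[235,145])*7).round(0).tolist())
```

```text
[0.5446 0.2244] len 0.09842538277141477 0.09994001512812845 0.06952766851884747
yaw y -0.1931321991229819 yaw x -0.18574414613635712
(315, 370) [0.5412 0.214 ]
(480, 370) [0.5455 0.2348]
(398, 258) [0.5291 0.2273]
(398, 483) [0.5582 0.2215]
0.046 [[461.0, 394.0], [320.0, 396.0], [316.0, 191.0], [461.0, 189.0]]
0.102 [[484.0, 497.0], [316.0, 500.0], [311.0, 258.0], [485.0, 255.0]]
```

```bash
python3 -c "
from h import *
goto(.544,.2244,.0575,2.9516)"
```

```text
t 6.5 pos [0.5456 0.2163 0.1994] yaw 2.9365 F [-0.1 -0.1 -0.3] M [-0.013 -0.004  0.034] w 84.9
shift mm [  3.2   7.9 141.9] rot [-0.0021 -0.0001 -0.0151]
```

apply_moves([
  [70, [3, 8, 20], [-0.002, 0, -0.015]],
  [70, [3, 8, 55], [-0.002, 0, -0.015]],
  [70, [3, 8, 90], [-0.002, 0, -0.015]],
  [70, [3, 8, 120], [-0.002, 0, -0.015]],
  [70, [3, 8, 130], [-0.002, 0, -0.015]],
])

```text
t: 7.0
position: [0.5426, 0.2237, 0.0666]
orientation: [-0.002, 0.095, 0.995, -0.001]
wrist_force: [0.4, -0.2, 0.0]
grip_width: 0.07
```

```bash
python3 -c "
from h import *
goto(.544,.2244,.0575,2.9516)
cv2.imwrite('pics/w3.png',bot.snapshot('wrist'))"
```

```text
t 7.0 pos [0.5426 0.2237 0.0666] yaw 2.9507 F [ 0.4 -0.2  0. ] M [-0.009  0.03  -0.012] w 70.0
shift mm [-1.3  1.   9.1] rot [-0.0024 -0.0035 -0.0009]
```

View pics/w3.png

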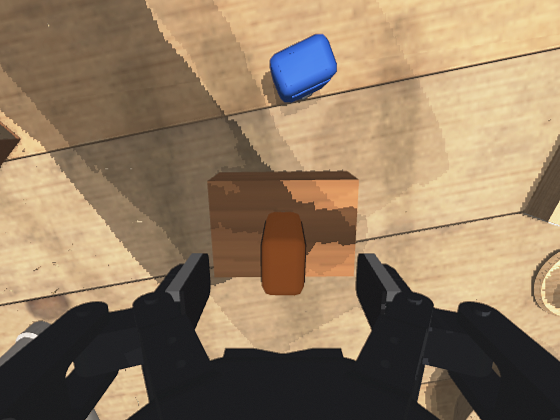

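The key (283,255) is centred between the pads. I'll descend the last 9 mm and close.

apply_moves([
  [60, [-1, 1, 9], [-0.002, -0.003, 0]],
  [40, [-1, 1, 9], [-0.002, -0.003, 0]],
  [20, [-1, 1, 9], [-0.002, -0.003, 0]],
  [10, [-1, 1, 9], [-0.002, -0.003, 0]],
  [10, [-1, 1, 9], [-0.002, -0.003, 0]],
], force=80)

```text
t: 7.55
position: [0.5446, 0.2248, 0.059]
orientation: [0.001, 0.095, 0.995, 0.0]
wrist_force: [-1.0, -1.7, 6.4]
grip_width: 0.0199
```

```bash
python3 -c "
from h import *
goto(.544,.2244,.0575,2.9516)"
```

```text
t 7.55 pos [0.5446 0.2248 0.059 ] yaw 2.9507 F [-1.  -1.7  6.4] M [-0.255  0.264  0.014] w 19.9
shift mm [ 0.6 -0.5  1.5] rot [ 0.0006  0.0013 -0.0009]
```

apply_moves([
  [10, [0, 0, 0], [0, 0, 0]],
  [10, [0, 0, -15], [0, 0, 0]],
  [10, [0, 0, -40], [0, 0, 0]],
  [10, [0, 0, -80], [0, 0, 0]],
  [10, [0, 0, -121], [0, 0, 0]],
])

```text
t: 8.05
position: [0.544, 0.2246, 0.1815]
orientation: [0.0, 0.095, 0.995, 0.0]
wrist_force: [1.4, 0.8, -0.9]
grip_width: 0.0195
```

```bash
python3 -c "
from h import *
goto(.5603,-.19,.18,2.805)
c=cam('wrist');im=bot.snapshot('wrist');cv2.imwrite('pics/w4.png',im)
cv2.imwrite('pics/s4.png',bot.snapshot('scene'))"
```

```text
t 8.05 pos [0.544  0.2246 0.1815] yaw 2.9507 F [ 1.4  0.8 -0.9] M [ 0.041 -0.072  0.017] w 19.5
shift mm [ -94.6 -403.9    1.5] rot [0.0004 0.0008 0.1457]
```

View pics/w4.png

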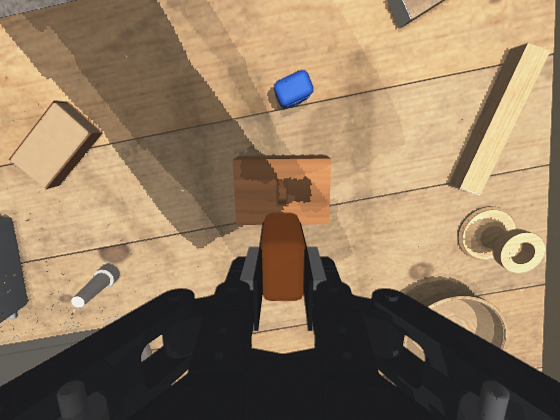

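apply_moves([
  [10, [-10, -44, 0], [0, 0, 0.03]],
  [10, [-20, -88, 0], [0, 0, 0.06]],
  [10, [-30, -132, 0], [0, 0, 0.09]],
  [10, [-42, -176, 0], [0, 0, 0.12]],
  [10, [-52, -220, 0], [0, 0, 0.146]],
])

```text
t: 8.65
position: [0.5561, -0.0019, 0.1852]
orientation: [0.004, 0.168, 0.986, 0.003]
wrist_force: [0.7, -0.1, -1.5]
grip_width: 0.0195
```

```bash
python3 -c "
from h import *
goto(.575,-.194,.18,2.805)"
```

```text
t 8.65 pos [ 0.5561 -0.0019  0.1852] yaw 2.8037 F [ 0.7 -0.1 -1.5] M [-0.026  0.04   0.043] w 19.5
shift mm [ -81.5 -175.     4.7] rot [ 0.0066  0.0079 -0.0013]
```

apply_moves([
  [10, [-19, -40, 1], [0.006, 0.008, 0]],
  [10, [-38, -80, 2], [0.006, 0.008, 0]],
  [10, [-57, -120, 3], [0.006, 0.008, 0]],
  [10, [-76, -160, 4], [0.006, 0.008, 0]],
  [10, [-81, -175, 5], [0.006, 0.008, 0]],
])

```text
t: 9.15
position: [0.5744, -0.1976, 0.179]
orientation: [-0.0, 0.17, 0.986, -0.0]
wrist_force: [0.3, 1.0, -1.1]
grip_width: 0.0193
```

apply_moves([
  [10, [0, 0, 0], [0, 0, 0]],
  [10, [0, 0, 0], [0, 0, 0]],
])

```text
t: 9.35
position: [0.5742, -0.1973, 0.1788]
orientation: [-0.0, 0.17, 0.985, 0.0]
wrist_force: [-0.2, 0.6, -2.0]
grip_width: 0.0197
```

```bash
python3 -c "
from h import *
goto(.5603,-.19,.18,2.805)
im=bot.snapshot('wrist');cv2.imwrite('pics/w5.png',im)
o,p,Rm=st();np.savez('w5.npz',*cam('wrist'),p,Rm)"
```

```text
t 9.35 pos [ 0.5742 -0.1973  0.1788] yaw 2.8001 F [-0.2  0.6 -2. ] M [ 0.005 -0.02  -0.031] w 19.7
shift mm [15.5  2.2 -1.2] rot [ 0.0002 -0.0007 -0.0049]
```

View pics/w5.png

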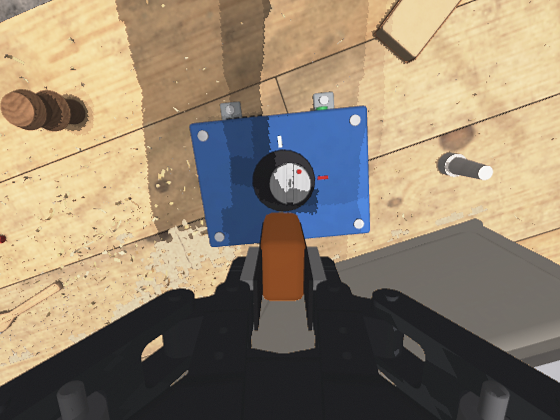

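Run:
```python
import cv2
im=cv2.imread("pics/w5.png")
cv2.imwrite("pics/w5c.png",cv2.resize(im[130:230,230:340],(880,800),interpolation=cv2.INTER_CUBIC)[:600,:800])
```

```text
(no output)
```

View pics/w5c.png

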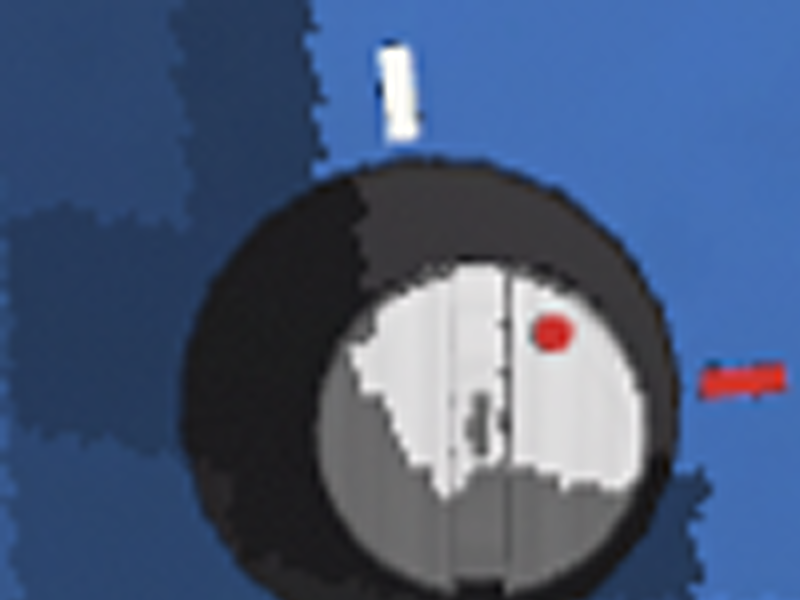

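Run:
```python
from h import *
np.set_printoptions(precision=4,suppress=True)
d=np.load("w5.npz");c=(d["arr_0"],d["arr_1"],d["arr_2"]);f=lambda x,y:(230+x/8,130+y/8)
for n,p in [("head",(482,426)),("L",(318,426)),("R",(646,426)),("U",(482,262)),("D",(480,590))]: print(n,px2w("wrist",f(*p),.075,c)[:2])
a=px2w("wrist",f(481,270),.075,c);b=px2w("wrist",f(480,585),.075,c);v=b-a;print("slot mid",(a+b)/2,"yaw",np.arctan2(v[1],v[0]), "gap",np.linalg.norm(px2w("wrist",f(452,420),.075,c)-px2w("wrist",f(508,420),.075,c)))
p,Rm=d["arr_3"],d["arr_4"];print("head in tool",Rm.T@(px2w("wrist",f(481,426),.075,c)-p))
P=[(190,125),(366,106),(369,231),(211,246)]
w=np.array([px2w("wrist",q,.064,c)[:2] for q in P]);print("cover",w.mean(0),np.linalg.norm(w[0]-w[1]))
```

```text
head [ 0.5614 -0.1853]
L [ 0.5552 -0.2029]
R [ 0.5677 -0.1677]
U [ 0.5439 -0.1792]
D [ 0.5795 -0.1918]
slot mid [ 0.5618 -0.1856  0.075 ] yaw -0.3369227456791568 gap 0.006361765828587468
head in tool [0.0159 0.0062 0.104 ]
cover [ 0.5588 -0.1906] 0.15803036211971772
```

```bash
python3 -c "
from h import *
goto(.5619,-.1868,.125,2.805)"
```

```text
t 9.4 pos [ 0.5744 -0.1966  0.179 ] yaw 2.8012 F [-0.   0.5 -1.1] M [0.005 0.028 0.03 ] w 19.6
shift mm [15.   5.1 54. ] rot [ 0.0003 -0.0004 -0.0038]
```

apply_moves([
  [10, [5, 2, 15], [0, 0, -0.004]],
  [10, [10, 4, 30], [0, 0, -0.004]],
  [10, [15, 5, 45], [0, 0, -0.004]],
  [10, [15, 5, 54], [0, 0, -0.004]],
  [10, [15, 5, 54], [0, 0, -0.004]],
])

```text
t: 9.9
position: [0.5615, -0.1857, 0.1243]
orientation: [-0.001, 0.167, 0.986, 0.0]
wrist_force: [-0.1, 0.9, -0.2]
grip_width: 0.0193
```

```bash
python3 -c "
from h import *
goto(.5619,-.1868,.11,2.805)
im=bot.snapshot('wrist');cv2.imwrite('pics/w6.png',im[120:340,150:420])
goto(.5619,-.1868,.11,2.805)
im=bot.snapshot('scene');cv2.imwrite('pics/s6.png',im)
"
```

```text
t 9.9 pos [ 0.5615 -0.1857  0.1243] yaw 2.8066 F [-0.1  0.9 -0.2] M [-0.036  0.003 -0.057] w 19.3
shift mm [-0.8 -0.9 14.3] rot [ 0.0004 -0.0018  0.0016]
t 9.95 pos [ 0.562  -0.1861  0.1251] yaw 2.8062 F [ 0.1  0.1 -1.6] M [-0.014 -0.002 -0.012] w 19.4
shift mm [-0.2 -0.7 15.1] rot [ 0.0004 -0.0006  0.0012]
```

View pics/w6.png

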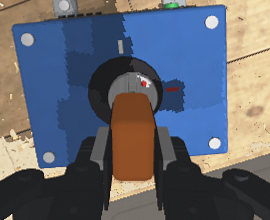

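View pics/s6.png

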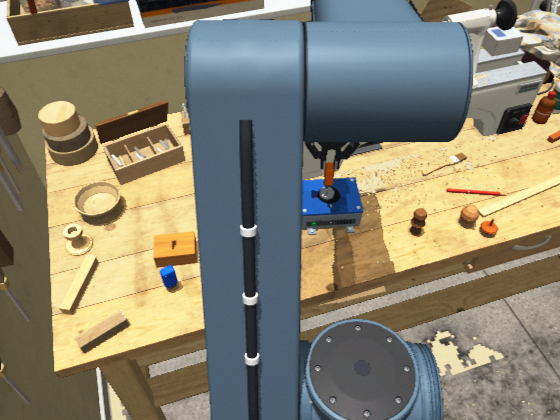

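apply_moves([
  [10, [0, -1, 5], [0, 0, 0]],
  [10, [0, -1, 10], [0, 0, 0]],
  [10, [0, -1, 13], [0, 0, 0]],
  [10, [0, -1, 15], [0, 0, 0]],
])

```text
t: 10.4
position: [0.5618, -0.1874, 0.1102]
orientation: [-0.0, 0.167, 0.986, 0.0]
wrist_force: [-0.2, 1.1, -1.0]
grip_width: 0.0199
```

```bash
python3 -c "
from h import *
goto(.5619,-.1868,.107,2.805)
"
```

```text
t 10.4 pos [ 0.5618 -0.1874  0.1102] yaw 2.8057 F [-0.2  1.1 -1. ] M [-0.023  0.061 -0.017] w 19.9
shift mm [0.2 0.6 3.2] rot [ 0.0003 -0.0002  0.0007]
```

apply_moves([
  [10, [0, 0, 1], [0, 0, 0]],
  [10, [0, 0, 2], [0, 0, 0]],
  [10, [0, 0, 3], [0, 0, 0]],
])

```text
t: 10.7
position: [0.5619, -0.1875, 0.1073]
orientation: [0.0, 0.167, 0.986, 0.0]
wrist_force: [0.3, -0.2, 0.7]
grip_width: 0.0199
```

apply_moves([
  [10, [0, 0, 0.7], [0, 0, 0]],
  [10, [0, 0, 1.4], [0, 0, 0]],
])

```text
t: 10.9
position: [0.5621, -0.1875, 0.1061]
orientation: [0.0, 0.167, 0.986, 0.0]
wrist_force: [-1.0, -0.5, 1.7]
grip_width: 0.0201
```

```bash
python3 -c "
from h import *
goto(.5619,-.1868,.101,2.805)
"
```

```text
t 10.9 pos [ 0.5621 -0.1875  0.1061] yaw 2.8057 F [-1.  -0.5  1.7] M [0.028 0.17  0.028] w 20.1
shift mm [0.4 0.6 5.1] rot [0.0003 0.0004 0.0007]
```

apply_moves([
  [10, [0, 0, 0.7], [0, 0, 0]],
  [10, [0, 0, 1.4], [0, 0, 0]],
])

```text
t: 11.1
position: [0.5622, -0.1876, 0.1049]
orientation: [0.0, 0.167, 0.986, 0.0]
wrist_force: [-1.5, 0.0, 4.4]
grip_width: 0.0195
```

```bash
python3 -c "
from h import *
goto(.5619,-.1868,.101,2.805)
"
```

```text
t 11.1 pos [ 0.5622 -0.1876  0.1049] yaw 2.8057 F [-1.5  0.   4.4] M [ 0.075  0.287 -0.062] w 19.5
shift mm [0.6 0.6 3.9] rot [0.0003 0.0009 0.0007]
```

```bash
python3 -c "
from h import *
im=bot.snapshot('wrist');cv2.imwrite('pics/w7.png',cv2.resize(im[160:250,220:340],(800,600),interpolation=cv2.INTER_CUBIC))
goto(.5619,-.1868,.101,2.805)
"
```

```text
t 11.15 pos [ 0.5622 -0.1876  0.1048] yaw 2.8057 F [-0.5 -0.9  5.4] M [ 0.07   0.264 -0.034] w 19.5
shift mm [0.5 0.6 3.8] rot [0.0004 0.0008 0.0007]
```

View pics/w7.png

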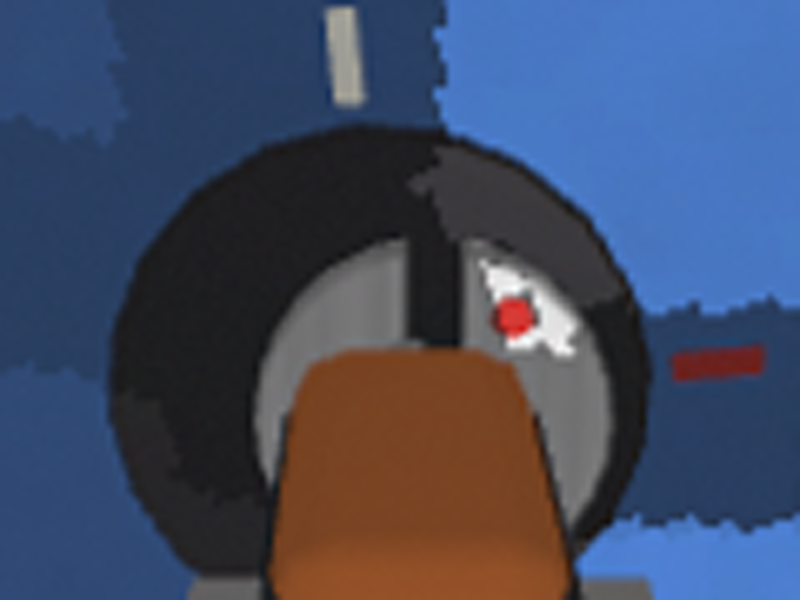

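The slot's open end shows at crop x≈436, and the key's centre plane at ≈417. The blade is therefore resting on the head about 2 mm short in tool +y. I'll lift, shift +2 mm and go down again.

apply_moves([
  [10, [0, 0, -2.5], [0, 0, 0]],
  [10, [0, 1, -2.5], [0, 0, 0]],
  [10, [0, 2, -2.5], [0, 0, 0]],
  [10, [0, 2, -1], [0, 0, 0]],
])

```text
t: 11.55
position: [0.5629, -0.1855, 0.1057]
orientation: [0.0, 0.167, 0.986, 0.0]
wrist_force: [0.4, -0.3, 0.2]
grip_width: 0.0195
```

apply_moves([
  [10, [0, 0, 1], [0, 0, 0]],
  [10, [0, 0, 2], [0, 0, 0]],
])

```text
t: 11.75
position: [0.5628, -0.1855, 0.1034]
orientation: [0.0, 0.167, 0.986, 0.0]
wrist_force: [0.5, 0.3, -1.9]
grip_width: 0.0196
```

```bash
python3 -c "
from h import *
im=bot.snapshot('wrist');cv2.imwrite('pics/w8.png',cv2.resize(im[160:250,220:340],(800,600),interpolation=cv2.INTER_CUBIC))
goto(.5619,-.1868,.101,2.805)
"
```

```text
t 11.8 pos [ 0.5627 -0.1855  0.1033] yaw 2.8059 F [-0.4  0.7 -1.4] M [ 0.03   0.049 -0.033] w 19.4
shift mm [ 0.4 -1.5  2.3] rot [0.0003 0.0003 0.0009]
```

View pics/w8.png

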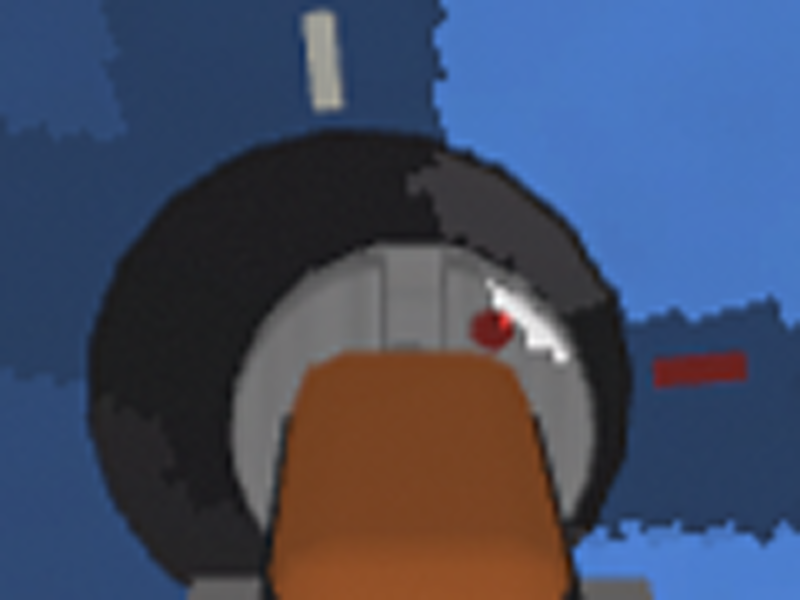

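Slot edges are now at 382–445, so its centre is 414 against the key's 417. There is no contact force below the former contact level, so the blade is entering.

apply_moves([
  [10, [0, 0, 1], [0, 0, 0]],
  [10, [0, 0, 2], [0, 0, 0]],
])

```text
t: 12.0
position: [0.5627, -0.1855, 0.1011]
orientation: [0.0, 0.167, 0.986, 0.0]
wrist_force: [-0.1, 0.6, -0.9]
grip_width: 0.0195
```

```bash
python3 -c "
from h import *
goto(.5627,-.1855,.101,2.805)
"
```

```text
t 12.0 pos [ 0.5627 -0.1855  0.1011] yaw 2.8058 F [-0.1  0.6 -0.9] M [0.025 0.036 0.012] w 19.5
shift mm [-0.   0.   0.1] rot [0.0004 0.0002 0.0008]
```

apply_moves([
  [10, [0, 0, 0.8], [0, 0, 0]],
  [10, [0, 0, 1.6], [0, 0, 0]],
])

```text
t: 12.2
position: [0.5628, -0.1855, 0.0996]
orientation: [0.0, 0.167, 0.986, 0.0]
wrist_force: [1.5, -0.4, 2.6]
grip_width: 0.0198
```

```bash
python3 -c "
from h import *
goto(.5627,-.1855,.101,2.805)
"
```

```text
t 12.2 pos [ 0.5628 -0.1855  0.0996] yaw 2.8059 F [ 1.5 -0.4  2.6] M [0.069 0.097 0.028] w 19.8
shift mm [ 0.1 -0.  -1.4] rot [0.0004 0.0004 0.0009]
```

The blade is on the slot floor, about 7 mm deep, with a light 2.6 N. Now I'll start turning clockwise (+z of the tool).

apply_moves([
  [10, [0, 0, 0], [0, 0, 0.08]],
  [10, [0, 0, 0], [0, 0, 0.16]],
  [10, [0, 0, 0], [0, 0, 0.24]],
  [10, [0, 0, 0], [0, 0, 0.32]],
])

```text
t: 12.6
position: [0.5634, -0.1854, 0.0999]
orientation: [0.001, 0.324, 0.946, 0.0]
wrist_force: [1.8, 0.8, 0.3]
grip_width: 0.0195
```

```bash
python3 -c "
from h import *
goto(.5627,-.1855,.101,2.805)
im=bot.snapshot('wrist');cv2.imwrite('pics/w9.png',cv2.resize(im[110:260,180:380],(800,600),interpolation=cv2.INTER_CUBIC))
goto(.5627,-.1855,.101,2.805)
"
```

```text
t 12.6 pos [ 0.5634 -0.1854  0.0999] yaw 2.4827 F [1.8 0.8 0.3] M [ 0.159 -0.759  0.069] w 19.5
shift mm [ 0.5 -0.5 -1.1] rot [ 0.0012  0.0015 -0.3223]
t 12.65 pos [ 0.5635 -0.1855  0.0999] yaw 2.4778 F [ 3.6  1.1 -0.1] M [ 0.226 -0.785  0.068] w 19.4
shift mm [ 0.6 -0.5 -1.1] rot [ 0.0011  0.0016 -0.3272]
```

View pics/w9.png

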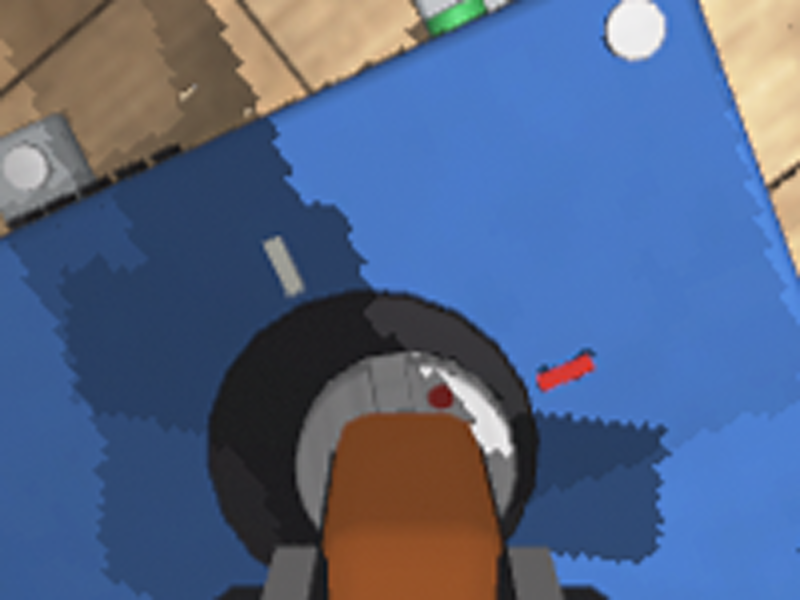

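apply_moves([
  [10, [0, 0, 0.2], [0, 0, 0.1]],
  [10, [0, 0, 0.5], [0, 0, 0.2]],
  [10, [0, 0, 0.8], [0, 0, 0.3]],
  [10, [0, 0, 1.0], [0, 0, 0.4]],
])

```text
t: 13.05
position: [0.5642, -0.1858, 0.0993]
orientation: [0.002, 0.508, 0.861, 0.001]
wrist_force: [3.2, -1.5, 1.0]
grip_width: 0.0195
```

```bash
python3 -c "
from h import *
goto(.5627,-.1855,.098,1.125)
"
```

```text
t 13.05 pos [ 0.5642 -0.1858  0.0993] yaw 2.0754 F [ 3.2 -1.5  1. ] M [-0.448 -1.008  0.073] w 19.5
shift mm [ 1.  -1.2  1.3] rot [3.600e-03 6.000e-04 9.504e-01]
```

```bash
python3 -c "
from h import *
goto(.565,-.189,.0982,1.675)
"
```

```text
t 13.05 pos [ 0.5642 -0.1858  0.0993] yaw 2.0754 F [ 3.2 -1.5  1. ] M [-0.448 -1.008  0.073] w 19.5
shift mm [-3.2 -0.8  1.1] rot [0.0032 0.0015 0.4004]
```

apply_moves([
  [10, [-0.8, -0.2, 0.3], [0.001, 0, 0.1]],
  [10, [-1.6, -0.4, 0.6], [0.001, 0.001, 0.2]],
  [10, [-2.4, -0.6, 0.9], [0.002, 0.001, 0.3]],
  [10, [-3.2, -0.8, 1.1], [0.003, 0.001, 0.4]],
])

```text
t: 13.45
position: [0.5659, -0.1891, 0.0986]
orientation: [0.001, 0.67, 0.742, 0.0]
wrist_force: [3.2, 0.8, 0.2]
grip_width: 0.0199
```

```bash
python3 -c "
from h import *
goto(.565,-.1925,.0975,1.325)
im=bot.snapshot('wrist');cv2.imwrite('pics/w10.png',cv2.resize(im[110:260,180:380],(800,600),interpolation=cv2.INTER_CUBIC))
goto(.565,-.1925,.0975,1.325)
"
```

```text
t 13.45 pos [ 0.5659 -0.1891  0.0986] yaw 1.6732 F [3.2 0.8 0.2] M [ 0.149 -0.986  0.093] w 19.9
shift mm [-3.3 -1.3  1.1] rot [0.002  0.0004 0.3482]
t 13.5 pos [ 0.5658 -0.1892  0.0986] yaw 1.6668 F [2.8 0.7 0.9] M [ 0.082 -0.963  0.082] w 19.9
shift mm [-3.2 -1.2  1.1] rot [0.0018 0.0005 0.3418]
```

View pics/w10.png

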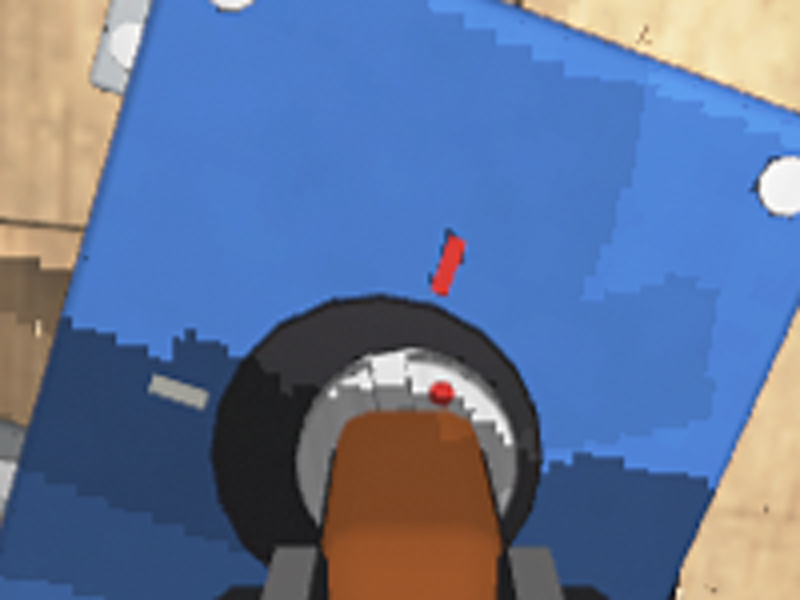

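apply_moves([
  [10, [-0.8, -0.3, 0.4], [0, 0, 0.09]],
  [10, [-1.6, -0.6, 0.8], [0.001, 0, 0.18]],
  [10, [-2.4, -0.9, 1.1], [0.001, 0, 0.27]],
  [10, [-3.2, -1.2, 1.4], [0.002, 0, 0.34]],
])

```text
t: 13.9
position: [0.5656, -0.1923, 0.0975]
orientation: [0.0, 0.788, 0.616, 0.0]
wrist_force: [3.6, 1.9, 2.3]
grip_width: 0.0197
```

```bash
python3 -c "
from h import *
goto(.565,-.195,.0965,1.125)
"
```

```text
t 13.9 pos [ 0.5656 -0.1923  0.0975] yaw 1.327 F [3.6 1.9 2.3] M [ 0.634 -0.978  0.073] w 19.7
shift mm [-2.7  0.1  1. ] rot [ 0.0011 -0.0003  0.202 ]
```

apply_moves([
  [10, [-0.5, 0, 0.3], [0, 0, 0.05]],
  [10, [-1, 0, 0.6], [0, 0, 0.1]],
  [10, [-1.5, 0, 0.8], [0, 0, 0.15]],
  [10, [-2, 0, 0.8], [0, 0, 0.2]],
])

```text
t: 14.3
position: [0.5655, -0.1939, 0.0969]
orientation: [0.0, 0.845, 0.535, 0.001]
wrist_force: [3.2, 2.6, 2.0]
grip_width: 0.0195
```

```bash
python3 -c "
from h import *
goto(.565,-.195,.0965,1.125)
im=bot.snapshot('wrist');cv2.imwrite('pics/w11.png',cv2.resize(im[110:260,180:380],(800,600),interpolation=cv2.INTER_CUBIC))
goto(.565,-.195,.0965,1.125)
"
```

```text
t 14.3 pos [ 0.5655 -0.1939  0.0969] yaw 1.1288 F [3.2 2.6 2. ] M [ 0.901 -0.68   0.066] w 19.5
shift mm [-1.2  0.1  0.4] rot [ 0.0015 -0.0014  0.0038]
t 14.35 pos [ 0.5654 -0.194   0.0969] yaw 1.1254 F [2.1 2.7 2.3] M [ 0.751 -0.684  0.059] w 19.8
shift mm [-1.1  0.1  0.4] rot [ 0.0015 -0.0013  0.0004]
```

View pics/w11.png

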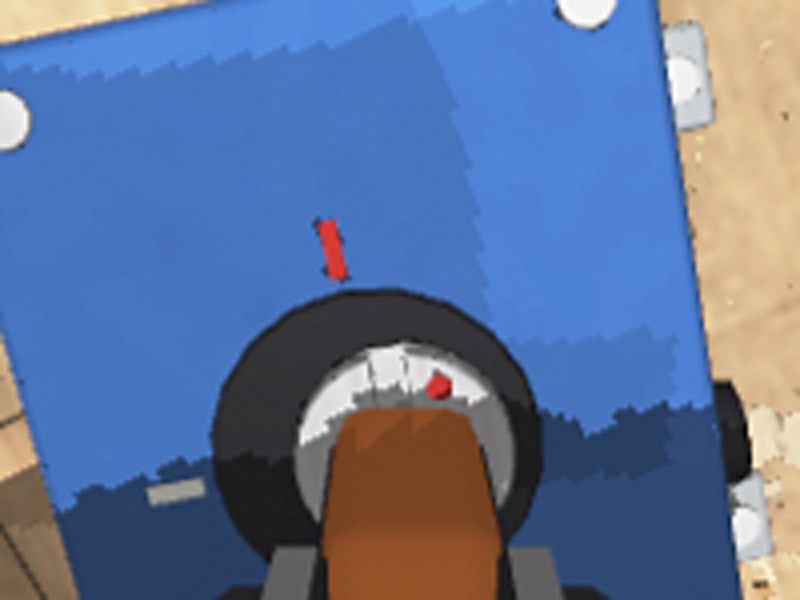

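apply_moves([
  [10, [-0.3, 0, 0.2], [0, 0, 0.04]],
  [10, [-0.6, 0, 0.4], [0, 0, 0.08]],
  [10, [-1, 0, 0.4], [0, 0, 0.12]],
])

```text
t: 14.65
position: [0.5653, -0.1945, 0.0967]
orientation: [0.0, 0.876, 0.483, 0.001]
wrist_force: [2.3, 3.7, 2.3]
grip_width: 0.0194
```

```bash
python3 -c "
from h import *
goto(.565,-.195,.0965,1.125)
"
```

```text
t 14.65 pos [ 0.5653 -0.1945  0.0967] yaw 1.0082 F [2.3 3.7 2.3] M [ 0.815 -0.57   0.149] w 19.4
shift mm [-0.6  0.   0.2] rot [ 0.0018 -0.0022 -0.1168]
```

apply_moves([
  [10, [0, 0, 0.1], [0, 0, 0.03]],
  [10, [0, 0, 0.1], [0, 0, 0.05]],
  [10, [0, 0, 0.1], [0, 0, 0.05]],
])

```text
t: 14.95
position: [0.5654, -0.1944, 0.0966]
orientation: [0.0, 0.887, 0.461, 0.001]
wrist_force: [1.8, 2.9, 2.8]
grip_width: 0.0195
```

```bash
python3 -c "
from h import *
goto(.565,-.195,.0965,1.125)
im=bot.snapshot('wrist');cv2.imwrite('pics/w12.png',cv2.resize(im[110:260,180:380],(800,600),interpolation=cv2.INTER_CUBIC))
goto(.565,-.195,.0965,1.125)
"
```

```text
t 14.95 pos [ 0.5654 -0.1944  0.0966] yaw 0.9592 F [1.8 2.9 2.8] M [ 0.663 -0.415  0.192] w 19.5
shift mm [-0.7  0.   0.1] rot [ 0.0018 -0.0024 -0.1658]
t 15.0 pos [ 0.5654 -0.1944  0.0966] yaw 0.9596 F [1.4 1.8 2.1] M [ 0.692 -0.38   0.22 ] w 19.8
shift mm [-0.7  0.   0.1] rot [ 0.0018 -0.0024 -0.1654]
```

View pics/w12.png

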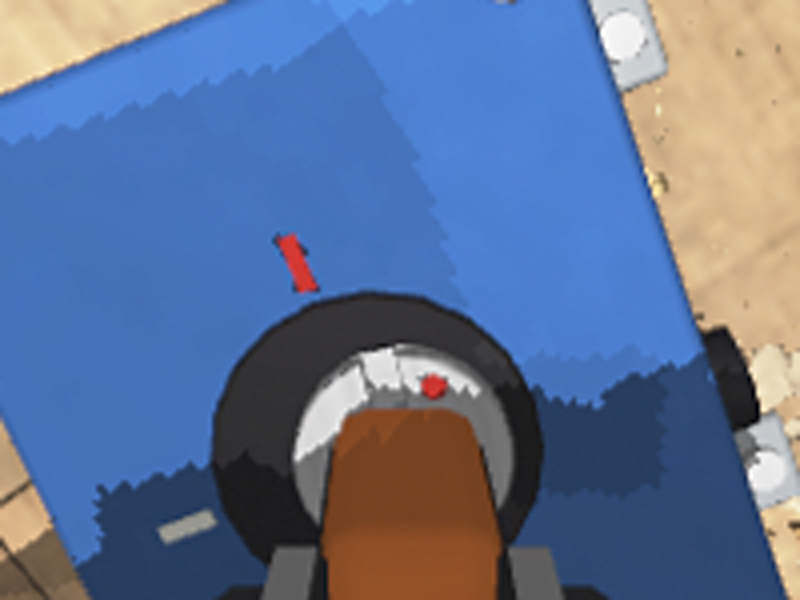

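Torque at the stop is about 0.2 N m, above the firm 0.15. I'll ease back 0.2 rad into the play, then lift straight out.

apply_moves([
  [10, [0, 0, 0], [0, 0, -0.08]],
  [10, [0, 0, 0], [0, 0, -0.15]],
  [10, [0, 0, 0], [0, 0, -0.2]],
  [10, [0, 0, 0], [0, 0, -0.2]],
])

```text
t: 15.4
position: [0.5654, -0.1944, 0.0967]
orientation: [0.0, 0.836, 0.549, 0.002]
wrist_force: [1.7, 1.3, 2.1]
grip_width: 0.0195
```

```bash
python3 -c "
from h import *
goto(.565,-.195,.0965,1.125)
"
```

```text
t 15.4 pos [ 0.5654 -0.1944  0.0967] yaw 1.1615 F [1.7 1.3 2.1] M [ 0.668 -0.545  0.013] w 19.5
shift mm [-0.7 -0.1  0.2] rot [ 0.0021 -0.0022  0.0365]
```

apply_moves([
  [10, [0, 0, -3], [0, 0, 0]],
  [10, [0, 0, -7], [0, 0, 0]],
  [10, [0, 0, -12], [0, 0, 0]],
  [10, [0, 0, -40], [0, 0, 0]],
  [10, [0, 0, -83], [0, 0, 0]],
])

```text
t: 15.9
position: [0.5634, -0.1941, 0.1788]
orientation: [-0.001, 0.836, 0.548, -0.0]
wrist_force: [0.9, -0.5, -1.0]
grip_width: 0.0198
```

```bash
python3 -c "
from h import *
c=cam('wrist')
im=bot.snapshot('wrist');cv2.imwrite('pics/w13.png',im)
goto(.54,.05,.18,2.0)
"
```

```text
t 15.95 pos [ 0.5662 -0.1951  0.1875] yaw 1.1608 F [-1.3  0.7  6.7] M [0.012 0.086 0.03 ] w 19.5
shift mm [ 214.3 -121.7    7. ] rot [ 0.0082  0.001  -0.8392]
```

View pics/w13.png

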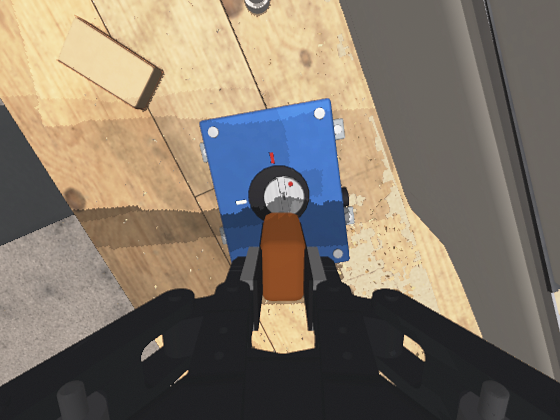

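Run:
```python
import cv2
im=cv2.imread("pics/w13.png")
cv2.imwrite("pics/w13c.png",cv2.resize(im[155:225,235:328],(797,600),interpolation=cv2.INTER_CUBIC))
```

```text
(no output)
```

View pics/w13c.png

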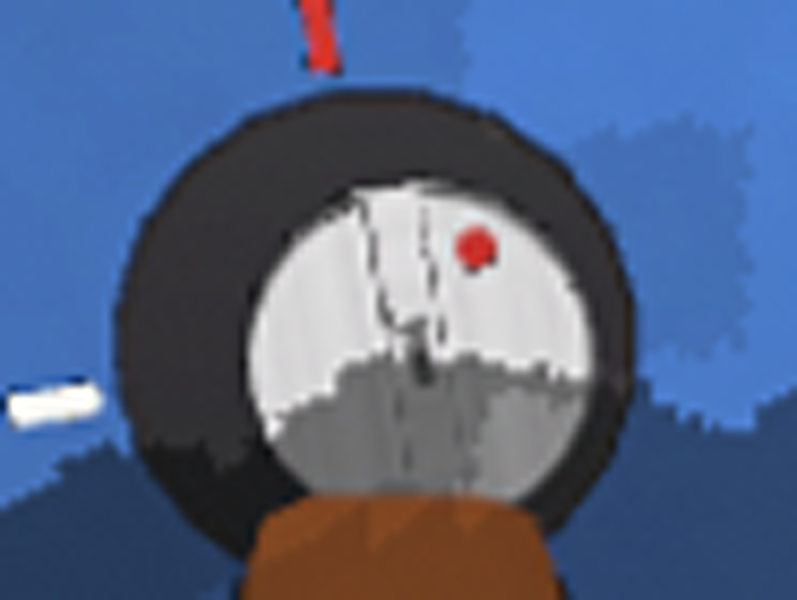

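Run:
```python
from h import *
c=cam("wrist"); f=lambda x,y:(235+x*93/797,155+y*70/600)
for z,a,b in [(.072,f(362,205),f(405,480)),(.072,f(425,200),f(468,480)),(.061,(201,121),(232,262)),(.061,(330,99),(349,262)),(.061,(201,121),(330,99))]:
    v=px2w("wrist",b,z,c)-px2w("wrist",a,z,c); print(np.arctan2(v[1],v[0]))
```

```text
-1.8313502948951639
-1.8278012600138136
-1.8233029805153318
-1.8177453951082958
-0.2485768144482549
```

The slot measures 1.58 rad from box x, so the lock is at its stop. Now back to the stand.

apply_moves([
  [10, [34, -19, 1], [0.002, 0, -0.14]],
  [10, [68, -38, 2], [0.004, 0, -0.28]],
  [10, [102, -57, 4], [0.005, 0, -0.42]],
  [10, [136, -76, 6], [0.006, 0, -0.56]],
  [10, [170, -95, 7], [0.008, 0.001, -0.7]],
])

```text
t: 16.45
position: [0.5462, -0.0001, 0.1803]
orientation: [0.0, 0.595, 0.803, 0.0]
wrist_force: [0.9, -0.6, -1.2]
grip_width: 0.0191
```

```bash
python3 -c "
from h import *
goto(.5445,.2247,.18,2.6)
"
```

```text
t 16.45 pos [ 5.462e-01 -1.000e-04  1.803e-01] yaw 1.8659 F [ 0.9 -0.6 -1.2] M [ 0.011 -0.026  0.032] w 19.1
shift mm [215.6  63.7   0.3] rot [ 1.000e-04 -0.000e+00 -7.341e-01]
```

apply_moves([
  [10, [40, 12, 0], [0, 0, -0.14]],
  [10, [80, 24, 0], [0, 0, -0.28]],
  [10, [120, 36, 0], [0, 0, -0.42]],
  [10, [165, 49, 0], [0, 0, -0.58]],
  [10, [210, 62, 0], [0, 0, -0.73]],
])

```text
t: 16.95
position: [0.5441, 0.2204, 0.1807]
orientation: [0.0, 0.272, 0.962, -0.0]
wrist_force: [0.3, -0.1, -1.0]
grip_width: 0.0197
```

```bash
python3 -c "
from h import *
goto(.5445,.2247,.18,2.951)
"
```

```text
t 16.95 pos [0.5441 0.2204 0.1807] yaw 2.5913 F [ 0.3 -0.1 -1. ] M [ 0.001 -0.09   0.005] w 19.7
shift mm [1.9 3.9 0.7] rot [-1.000e-04  5.000e-04 -3.597e-01]
```

apply_moves([
  [10, [1, 2, 0], [0, 0, -0.14]],
  [10, [2, 4, 0], [0, 0, -0.28]],
  [10, [2, 4, 0.5], [0, 0, -0.36]],
  [10, [2, 4, 0.5], [0, 0, -0.36]],
  [10, [2, 4, 0.5], [0, 0, -0.36]],
])

```text
t: 17.45
position: [0.5445, 0.2246, 0.1803]
orientation: [0.0, 0.097, 0.995, -0.0]
wrist_force: [0.5, -0.4, -1.0]
grip_width: 0.0195
```

Run:
```python
from h import *
np.set_printoptions(precision=4,suppress=True)
goto(.5445,.2247,.1,2.951)
c=cam("wrist");o,p,Rm=st()
im=bot.snapshot('wrist');np.savez("w14.npz",*c,p,Rm)
cv2.imwrite('pics/w14.png',im)
cv2.imwrite('pics/w14c.png',cv2.resize(im[145:235,225:345],(800,600),interpolation=cv2.INTER_CUBIC))
```

```text
t 17.45 pos [0.5445 0.2246 0.1803] yaw 2.9482 F [ 0.5 -0.4 -1. ] M [ 0.037 -0.052 -0.028] w 19.5
shift mm [ 0.   0.1 80.3] rot [-0.0003  0.0005 -0.0028]
```

View pics/w14c.png

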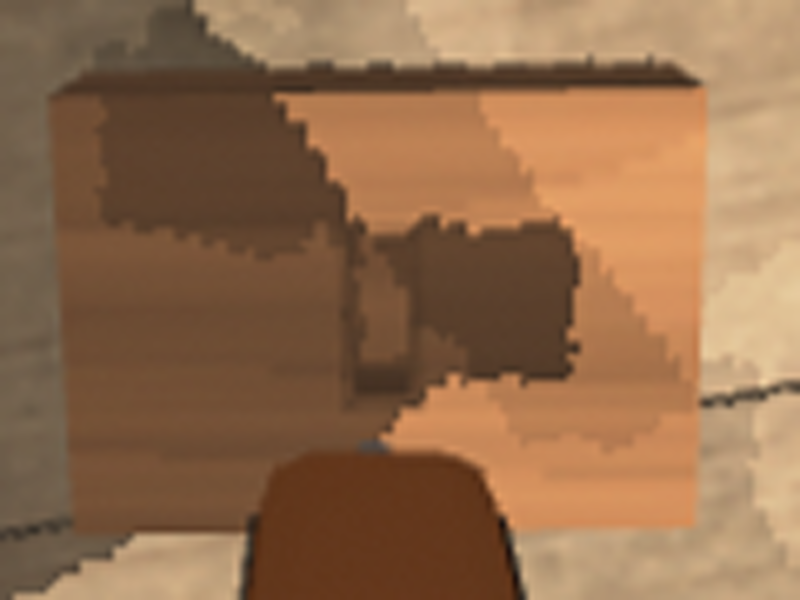

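Run:
```python
from h import *
np.set_printoptions(precision=4,suppress=True)
d=np.load("w14.npz");c=(d["arr_0"],d["arr_1"],d["arr_2"]);p,Rm=d["arr_3"],d["arr_4"];f=lambda x,y:(225+x*.15,145+y*.15)
for n,q in [("mouth",(382,316)),("L",(347,320)),("R",(418,320)),("T",(382,238)),("B",(382,397))]:
    w=px2w("wrist",f(*q),.04,c);print(n,w,"tool",Rm.T@(w-p))
w=np.array([px2w("wrist",f(*q),.04,c) for q in [(50,97),(705,88),(695,525),(75,530)]]);print(w.mean(0),"tool",Rm.T@(w.mean(0)-p))
TL,TR,BR,BL=w[:,:2];y=TR+BR-TL-BL; x=BL+BR-TL-TR
print("yaw",np.arctan2(-y[0],y[1]),np.arctan2(x[1],x[0]))
```

```text
mouth [0.5447 0.2236 0.04  ] tool [-0.0004 -0.0009  0.1403]
L [0.5443 0.2182 0.04  ] tool [-0.001  -0.0063  0.1403]
R [0.5464 0.229  0.04  ] tool [-0.001   0.0047  0.1403]
T [0.5327 0.226  0.04  ] tool [ 0.0119 -0.0009  0.1403]
B [0.5575 0.2211 0.04  ] tool [-0.0134 -0.0009  0.1403]
[0.5448 0.2235 0.04  ] tool [-0.0004 -0.001   0.1403]
yaw -0.18190169913556217 -0.17648935795760498
```

apply_moves([
  [10, [0, -0.4, 30], [0, 0, -0.012]],
  [10, [0, -0.4, 60], [0, 0, -0.012]],
  [10, [0, -0.4, 85], [0, 0, -0.012]],
  [10, [0, -0.4, 98], [0, 0, -0.012]],
  [10, [0, -0.4, 102], [0, 0, -0.012]],
])

```text
t: 18.0
position: [0.5438, 0.2238, 0.0773]
orientation: [-0.001, 0.091, 0.996, -0.001]
wrist_force: [-0.5, -0.1, -0.6]
grip_width: 0.0196
```

```bash
python3 -c "
from h import *
goto(.5445,.2242,.0575,2.96)
cv2.imwrite('pics/w15.png',bot.snapshot('wrist'))
goto(.5445,.2242,.0575,2.96)
"
```

```text
t 18.0 pos [0.5438 0.2238 0.0773] yaw 2.9591 F [-0.5 -0.1 -0.6] M [-0.026 -0.011 -0.019] w 19.6
shift mm [-0.6  0.6 19.8] rot [-0.0013 -0.001  -0.0009]
t 18.05 pos [0.5442 0.224  0.0777] yaw 2.9593 F [-0.  -0.6 -1.7] M [-0.036  0.014 -0.018] w 19.6
shift mm [-0.2  0.3 20.2] rot [-0.0008 -0.0002 -0.0007]
```

View pics/w15.png

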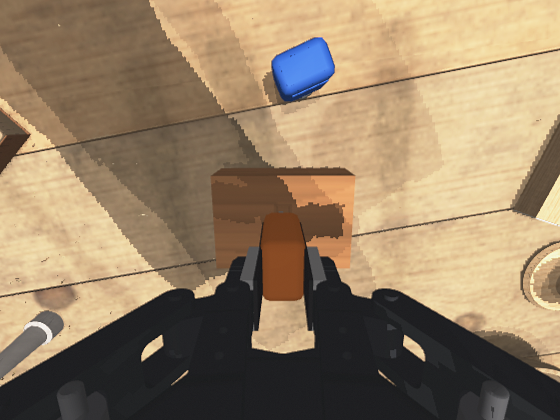

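The key (col 283) is centred over the stand (cols 213–355). Descending with force checks.

apply_moves([
  [10, [0, 0, 3], [0, 0, 0]],
  [10, [0, 0, 6], [0, 0, 0]],
  [10, [0, 0, 9], [0, 0, 0]],
])

```text
t: 18.35
position: [0.5447, 0.2241, 0.0693]
orientation: [0.0, 0.091, 0.996, -0.0]
wrist_force: [0.8, -0.0, -1.6]
grip_width: 0.0193
```

apply_moves([
  [10, [0, 0, 3], [0, 0, 0]],
  [10, [0, 0, 5], [0, 0, 0]],
  [10, [0, 0, 7], [0, 0, 0]],
])

```text
t: 18.65
position: [0.5447, 0.2241, 0.0622]
orientation: [0.0, 0.091, 0.996, -0.0]
wrist_force: [0.3, 0.7, -1.2]
grip_width: 0.019
```

```bash
python3 -c "
from h import *
goto(.5445,.2242,.0575,2.96)
"
```

```text
t 18.65 pos [0.5447 0.2241 0.0622] yaw 2.9592 F [ 0.3  0.7 -1.2] M [-0.006 -0.002  0.003] w 19.0
shift mm [0.2 0.  4.7] rot [-0.0002  0.0008 -0.0008]
```

In the slot (edge about 9 mm below the top) without contact. Last millimetres now.

apply_moves([
  [10, [0, 0, 1.5], [0, 0, 0]],
  [10, [0, 0, 3], [0, 0, 0]],
])

```text
t: 18.85
position: [0.5447, 0.2242, 0.0591]
orientation: [0.0, 0.091, 0.996, -0.0]
wrist_force: [0.5, 0.5, 1.6]
grip_width: 0.0199
```

apply_moves([
  [10, [0, 0, 0.7], [0, 0, 0]],
  [10, [0, 0, 1.4], [0, 0, 0]],
])

```text
t: 19.05
position: [0.5454, 0.2242, 0.0589]
orientation: [0.001, 0.091, 0.996, 0.0]
wrist_force: [-5.4, -3.7, 23.4]
grip_width: 0.0195
```

```bash
python3 -c "
from h import *
goto(.5445,.2242,.0575,2.96)
"
```

```text
t 19.05 pos [0.5454 0.2242 0.0589] yaw 2.959 F [-5.4 -3.7 23.4] M [-0.919  1.211 -0.062] w 19.5
shift mm [ 0.8 -0.1  1.4] rot [ 0.0005  0.0025 -0.001 ]
```

The key is seated on its collar, at the same height as when taken (0.059). I'll relieve the pressure and open.

apply_moves([
  [10, [0, 0, -0.3], [0, 0, 0]],
  [26, [0, 0, -0.3], [0, 0, 0]],
  [40, [0, 0, -0.3], [0, 0, 0]],
  [60, [0, 0, -0.3], [0, 0, 0]],
  [60, [0, 0, -0.3], [0, 0, 0]],
], force=20)

```text
t: 19.55
position: [0.5453, 0.2242, 0.0591]
orientation: [0.001, 0.091, 0.996, 0.0]
wrist_force: [-0.5, 0.2, 0.9]
grip_width: 0.0598
```

```bash
python3 -c "
from h import *
goto(.5445,.2242,.0575,2.96)
cv2.imwrite('pics/w16.png',bot.snapshot('wrist'))
"
```

```text
t 19.55 pos [0.5453 0.2242 0.0591] yaw 2.9591 F [-0.5  0.2  0.9] M [0.011 0.018 0.038] w 59.8
shift mm [ 0.8 -0.1  1.6] rot [ 0.0003  0.0023 -0.0009]
```

View pics/w16.png

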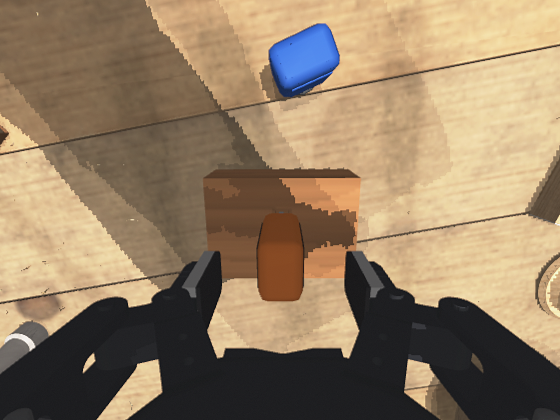

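The fingers are clear of the key (280,255) on both sides. Retreating upward.

apply_moves([
  [60, [0, 0, -15], [0, 0, 0]],
  [60, [0, 0, -45], [0, 0, 0]],
  [60, [0, 0, -85], [0, 0, 0]],
  [60, [0, 0, -130], [0, 0, 0]],
  [60, [0, 0, -141], [0, 0, 0]],
])

```text
t: 20.1
position: [0.5465, 0.2248, 0.205]
orientation: [0.004, 0.091, 0.996, 0.002]
wrist_force: [1.2, 0.9, -0.7]
grip_width: 0.0599
```

apply_moves([
  [60, [0, 0, 0], [0, 0, 0]],
  [60, [0, 0, 0], [0, 0, 0]],
])

```text
t: 20.3
position: [0.5466, 0.2249, 0.2045]
orientation: [0.004, 0.091, 0.996, 0.002]
wrist_force: [-0.1, -0.2, 0.8]
grip_width: 0.0599
```

Run:
```python
from h import *
np.set_printoptions(precision=4,suppress=True)
goto(.5445,.2242,.2,2.96)
c=cam("wrist")
im=bot.snapshot('wrist')
# expected outline of key home in stand at slot centre estimate
s=np.array([.5447,.2236]);yaw=-.185;ax=np.array([np.cos(yaw),np.sin(yaw)]);ay=np.array([-ax[1],ax[0]])
for z in(.046,.102):
    P=[[*(s+sx*.016*ax+sy*.011*ay),z] for sx,sy in((1,1),(1,-1),(-1,-1),(-1,1))]
    print(z,((w2px("wrist",P,c)-[225,145])/.15).round(0).tolist())
cv2.imwrite('pics/w17c.png',cv2.resize(im[145:235,225:345],(800,600),interpolation=cv2.INTER_CUBIC))
t=bot.snapshot("top");cv2.imwrite('pics/top17.png',t)
s=bot.snapshot("scene");cv2.imwrite('pics/s17.png',cv2.resize(s[180:320,80:280],(800,560)))
```

```text
t 20.3 pos [0.5466 0.2249 0.2045] yaw 2.959 F [-0.1 -0.2  0.8] M [ 0.054 -0.018 -0.015] w 59.9
shift mm [ 2.  -1.1  4.5] rot [ 0.0038  0.0077 -0.0009]
0.046 [[440.0, 368.0], [307.0, 368.0], [306.0, 175.0], [442.0, 175.0]]
0.102 [[452.0, 466.0], [294.0, 466.0], [292.0, 239.0], [455.0, 240.0]]
```

View pics/w17c.png

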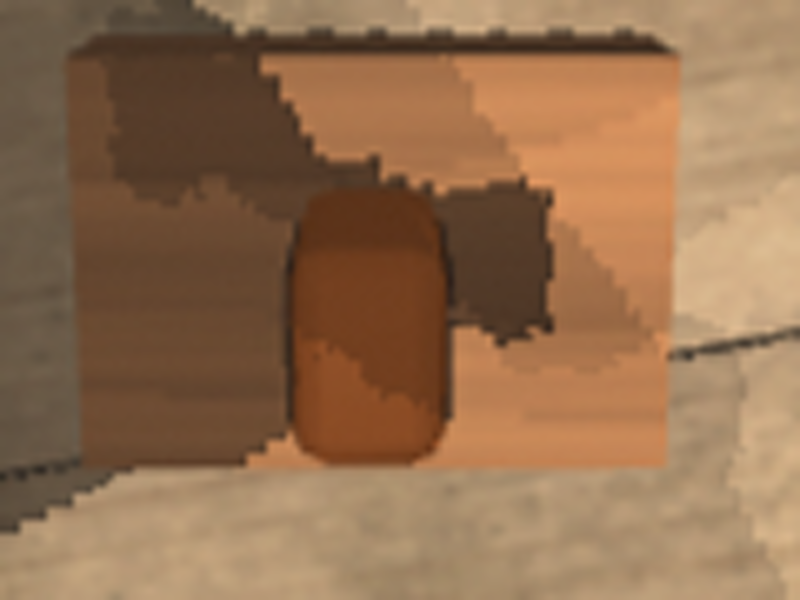

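View pics/s17.png

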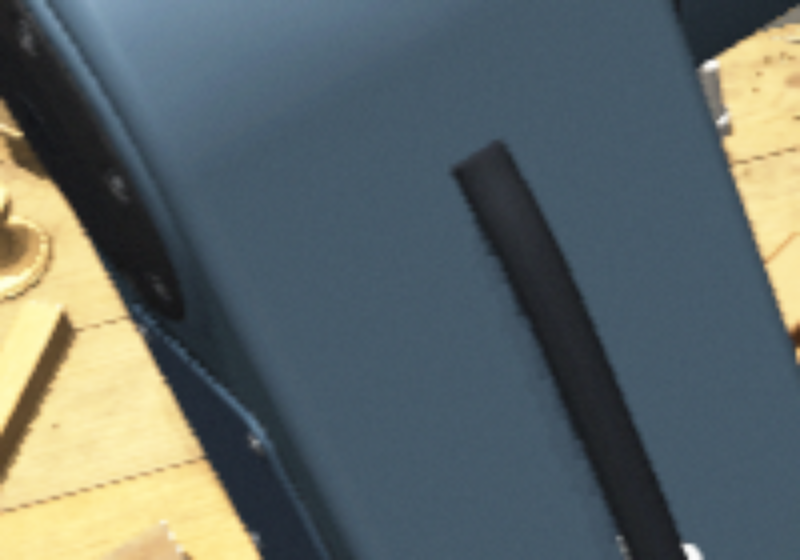

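View pics/top17.png

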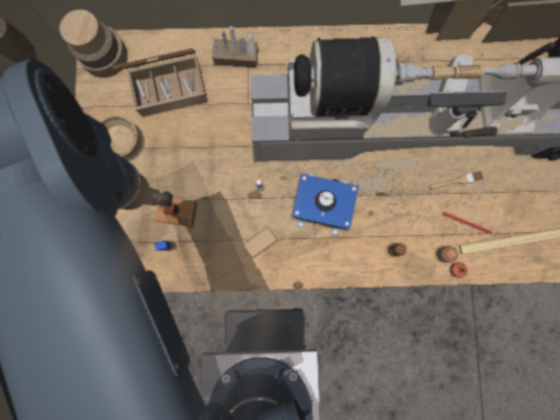

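The key's outline (x 290–450, lower edge 465) matches the prediction for a home key (292–455, 466). In the top picture, the drive centre (259,184), block (261,242), stopper (399,249) and blue key (162,245) have not moved. Handing in.

```bash
python3 -c "
from h import *
print(bot.close_job()); print(bot.get_obs()['t'])"
```

```text
the job is handed in; nothing more can be done
None
the job is handed in; nothing more can be done
```

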